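Open the centrifuge and take out the spun sample

ROBOT

A 6-joint arm with a two-finger parallel gripper is mounted at the origin on the work surface. World frame = base frame: x ahead of the robot, y to its left, z up, the work surface at z = 0. Lengths are in m, angles in rad, forces in N, time in s.
With the tool pointing down it reaches from about 0.4 to 0.825 m from the base axis. Payload 7 kg.
Tool frame: the origin (TCP) lies at the very end of the fingers, on their centre line; the grasp point (between the pads) lies 19 mm behind it; x points along the fingers, y is the direction in which the jaws open and shut, and the axes are right-handed (so a half turn about x gives the same grasp; the last joint's range is limited). The gripper opens to 85 mm and grips with 20 to 120 N. Pads are 22 mm wide; open, the fingers measure 114 mm over their backs; the gripper's body (76 mm by 85 mm) begins 54 mm behind the grasp point. The pads swing forward as they close: fully open they stand 13 mm farther back than shut.
Start: joints at [1.614, 0.359, 0.012, 0, -1.224, -0.288], TCP at [0.164, 0.655, 0.231] pointing down, gripper open.
Joint ranges: [-3.07, 3.07], [-1.43, 2.12], [-1.02, 1.25], [-3.03, 1.67], [-3.05, -0], [-3.03, 3.03]. Speed limits (rad/s): [2.39, 2.39, 3.01, 3.14, 3.14, 3.14].

INTERFACE

Orientations are given as a unit quaternion [w, x, y, z].
In Python, from cell import r gives the robot as it stands.
- The arm moves only by the tool move_arm, never from a script. Its argument "plan" is a list of rows, each a list of 6 numbers: the shift along the tool's x, y, z in m, then the turn, a rotation vector about the tool's x, y, z in rad. In form: [[tx, ty, tz, rx, ry, rz], ...]. A call has 1 to 10 rows; each row shifts and turns the commanded pose from where the row before left it, along the tool's axes as they then stand; what a row does not reach is not made up. A row lasts 1/8 s, in which the tool goes at most 62.5 mm and 10.7 degrees, less where a joint would pass 70% of its speed; a pose out of reach is approached as far as the arm can. A call with a gripper value outside its range is refused whole. "jaw" is the opening, from -1 (shut) to 1 (fully open), set as the call begins (left out, the last holds). The fingers move at their own pace and stop on an object; "force" is the grip in N (left out, the last holds). Time passes only in rows, so rows that do not move let the fingers close. It gives the time, the measured TCP pose, the force and the opening at its end, in the units of the state.
- r.get_obs(): the state, without advancing time (a new reading comes with each control period).
- r.grab_frame(name): name is "scene" or "top"; returns a dict with "image" (400x640x3 uint8, red, green, blue), "depth" (400x640 float32, m along the optical axis (not along the pixel's ray), 0 where there is no reading), "fovy" (degrees; the focal length in pixels is half the picture's height over the tangent of half this angle, whatever the lens; pixels are square), "cx", "cy" (the principal point, pixels), "k1" (the pictures are not rectified: a ray, as slopes to the right and down, at radius r is drawn at 1 + k1 r^2 times it, then the intrinsics apply), "extrinsics" (4x4, takes a point from world to camera coordinates). Camera axes: x right, y up, looking along -z (the intrinsics and any distortion apply to the point x, -y, -z); pixel columns grow to the right and rows downward; lengths in m; the calibration is good to about 2 mm. A picture is of the moment at which its call begins.
- r.job_done(): hands the job in, once; it reports no verdict.
The state is a dict: "time": time; "joint_positions": joint angles; "qvel": joint speeds; "effort": joint torques, N m; "ee_pos": TCP position; "eef_rot": TCP orientation; "force": force on the tool from outside, world axes, zero at the start; "moment": the same for the moment, N m; "opening": opening from 0.0 (shut) to 1.0 (fully open).
Only numpy, scipy, OpenCV 4.12 (cv2) and the standard library are available. Lean on these libraries where they do the work, as an engineer would, in place of code of your own. Each camera call takes 0.05 s, during which the arm holds its last target.

TASK

The centrifuge has stopped: swing its safety catch all the way aside, lift the lid by its handle until it stands fully open, then draw the sample container out of its slanting rotor pocket and stand it upright in the steel tray, among what is there already. Set it down gently rather than dropping it, and never let it tip much further over than it leaned in the rotor, so that the sediment is not stirred up. Leave the catch aside and the lid open, and do not shift or knock over any other bottle or pot.

Things in the scene. Friction and masses are not known exactly. Their poses are not given: they have to be found in the camera images.
- catch (a joint): safety catch: level steel lever, 88 mm long, 14 mm wide, on an upright pivot on the centrifuge's front deck. 0 = shut: its short end lies over a lug on the lid's front edge and holds the lid down; its long end points out of the machine's front. Turns counter-clockwise seen from above to a stop at 1.65; clear of the lug only beyond 1.28. Stays where left; about 1 N at the stud turns it
- catch_pivot (a point): point on the catch's vertical pivot axis at the lever's mid-thickness, 157 mm above the bench; fixed to the machine, with the machine's axes: x from its front (robot side) to its back, z up
- catch_stud (a point): middle of the upright round black grip stud at the long end of the catch, 45 mm from the pivot axis: 20 mm in diameter; this point is 18 mm above the lever's top face and 16 mm below the stud's top. x points along the lever to the pivot, z up. The panel falls away beneath it
- lid (a joint): centrifuge lid, 212 mm deep, 236 mm wide, 24 mm thick, with a round clear window, hinged along its back edge. 0 = shut, grows as its front rises, stop at 1.05 rad (fully open; it still leans over the back half of the bowl). Stiff hinge: stays at any angle, about 8 N at the handle lifts it
- lid_hinge (a point): middle of the lid's hinge line, which runs level along this point's y axis, 146 mm above the bench; fixed to the machine, with the machine's axes (x front to back, z up)
- lid_handle (a point): middle of the lid's handle: a round black bar 13 mm thick, 110 mm long between two posts, parallel to the hinge line (this point's y), its centre 36 mm above the lid's top face (z: out of the lid's top). Shut, it is 170 mm in front of and 52 mm above the hinge line; it swings with the lid
- sample_centre (a point): centre (half-way up) of the sample container, the only one in the rotor, in its rear pocket: 95 mm tall, flat foot, white body 28 mm across, metal screw cap 31 mm across and 18 mm high; about 55 g. z: from foot to cap. It leans 30 degrees, cap towards the machine's front, 45 mm deep in a sleeve of 32 mm bore; the top 50 mm stand clear. The rotor does not turn
- tray: shallow steel tray on the bench, left or right of the machine: 260 mm (its x) by 190 mm (its y), walls 25 mm high and 3 mm thick, flat floor 3 mm thick; fixed. Origin: centre of its underside. Its middle is free
- balance_centre (a point): centre of the counterbalance, an identical container already taken out, standing upright in the tray
- dropper_centre (a point): centre of the amber dropper bottle standing in the tray, 38 mm in diameter, 85 mm tall
- pot_centre (a point): centre of the white screw pot standing in the tray, 42 mm in diameter, 55 mm tall
- wash_bottle_centre (a point): centre of the white bottle on the bench beside the machine's back, 60 mm in diameter, 160 mm tall
- reagent_centre (a point): centre of the amber reagent bottle on the bench beside the machine's back, 52 mm in diameter, 110 mm tall

How it is judged:
On the way, in this order (a step that is already met when the one before it is completed fails the run):
1. the catch is swung aside past 1.3 rad while the lid is still shut (value of joint catch above 1.3 rad and value of joint lid below 0.06 rad), for 0.2 s.
2. the lid stands open past 0.95 rad, the container still in its pocket (value of joint lid above 0.95 rad and distance of sample_centre from where it was at the start of the episode below 0.02 m), for 0.2 s.
At the end, for the whole second after the job is handed in: the sample container stands upright (within 0.1 rad), foot down on the tray's floor, inside the tray's walls, released and at rest; the lid is open past 0.95 rad and the catch aside past 1.3 rad (value of joint catch above 1.3 rad and value of joint lid above 0.95 rad and x of sample_centre in the frame of tray between -0.12 and 0.12 m and y of sample_centre in the frame of tray between -0.085 and 0.085 m and z of sample_centre in the frame of tray between 0.046 and 0.055 m and angle between sample_centre's own z axis and vertical below 0.1 rad and linear speed of sample below 0.02 m/s); the robot touches nothing.
It fails at once if the container tips further than 0.95 rad (54 degrees) from upright (angle between sample_centre's own z axis and vertical above 0.95 rad).
It fails at once if the container is dropped or thrown: it moves faster than 0.45 m/s (a fall of about 10 mm) with no finger on it (contact force between sample and the fingers below 0.05 N and linear speed of sample above 0.45 m/s).
It fails at once if another bottle or pot is shifted by more than 30 mm or knocked over (distance of any of balance_centre, dropper_centre, pot_centre, wash_bottle_centre, reagent_centre from where it was at the start of the episode above 0.03 m).
It also fails if it takes over 72 s, if anything falls off the work surface, if the arm or the gripper's body presses on something with over 40 N, if the wrist force passes 120 N, or if a joint passes its speed limit or range.

## Working session

There is one attempt and no reset: what is moved stays moved. The work goes in short steps, Python scripts to look and compute and a tool call to move; the robot and the scene stay as the last step left them, time stands still between calls to the robot, and variables do not carry over. Pictures are saved under pics/ and viewed, and the job is handed in when it is done.

Besides the shell and the picture viewer there is one more tool, called as name(argument=value, ...) on one line, values as JSON. move_arm: Moves the arm, as the interface text tells. Its arguments: {"type":"object","properties":{"plan":{"type":"array"},"jaw":{"type":"number"},"force":{"type":"number"}},"required":["plan"]}

```bash
ls; mkdir -p pics
python3 - <<'E'
from cell import r
import cv2,numpy as np
o=r.get_obs();print(o)
for n in("scene","top"):
    f=r.grab_frame(n);cv2.imwrite(f"pics/{n}0.png",f["image"][:,:,::-1]);np.savez(f"{n}0.npz",**f)
    print(n,f["fovy"],f["cx"],f["cy"],f["k1"],f["extrinsics"].round(4).tolist())
E
```

```text
pics
{'time': 0.0, 'joint_positions': array([ 1.61409633e+00,  3.59405079e-01,  1.10713693e-02, -3.73766122e-04,
       -1.22411186e+00, -2.88061982e-01]), 'qvel': array([-0.00110482, -0.00224733,  0.00098294,  0.0010382 , -0.00100215,
       -0.00061143]), 'effort': array([-3.15740879e-03, -5.83320379e+01,  2.93426603e+01,  6.93717465e+00,
       -5.85516274e-03, -6.87883499e-06]), 'ee_pos': array([0.16349529, 0.65440103, 0.23035311]), 'eef_rot': array([ 0.08576961, -0.70178606,  0.08696082,  0.70183881]), 'force': array([-0.45750043, -0.31544423, -0.55228199]), 'moment': array([-0.00559437, -0.00145402, -0.00660674]), 'opening': 0.9961837146880381}
scene 52.17475178642668 317.0706157614449 197.56145954466606 -0.004398361129118418 [[0.7581, 0.6521, -0.0072, -0.4335], [-0.3921, 0.4646, 0.794, 0.1169], [0.5211, -0.5991, 0.6079, -1.5], [0.0, 0.0, 0.0, 1.0]]
top 47.48764050633882 311.36065982482575 206.62620870970548 -0.052975711680510656 [[0.0121, -0.9999, 0.0062, -0.0222], [0.9936, 0.0127, 0.1123, -0.5817], [-0.1124, 0.0048, 0.9937, -1.4575], [0.0, 0.0, 0.0, 1.0]]
```

View pics/scene0.png

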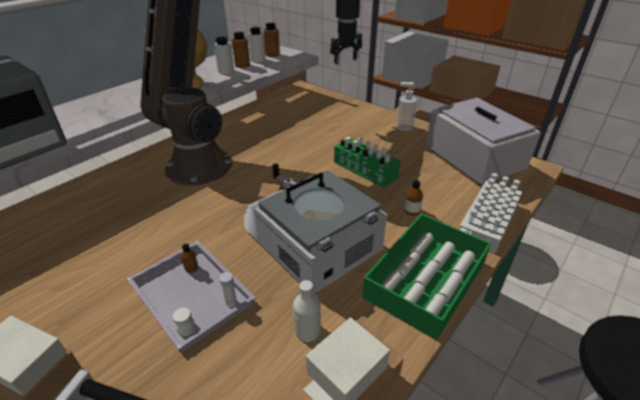

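View pics/top0.png

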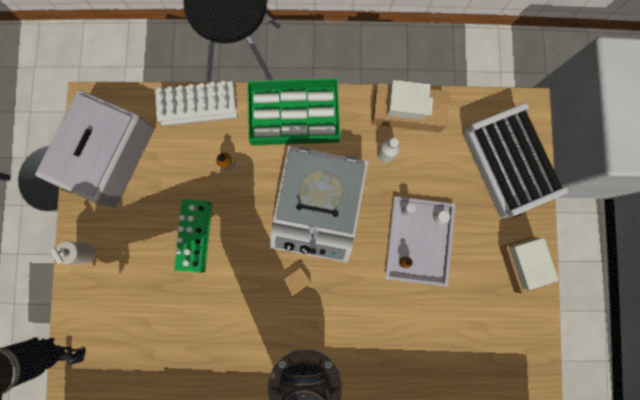

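The top view shows the machine at about (320,205), with its front at row 255, the catch stud near (312,230) and the handle near (318,210). The tray is on the right at about (420,240), and the arm is away on the left. Next I'll write helpers and zoom in.

```bash
cat > h.py <<'E'
import numpy as np,cv2
from scipy.spatial.transform import Rotation as R
def load(n): return dict(np.load(n+".npz"))
def K(f):
    F=200/np.tan(np.radians(float(f["fovy"]))/2); return F
def slopes(f,u,v):
    F=K(f);x=(u-f["cx"])/F;y=(v-f["cy"])/F
    k=float(f["k1"]);xx,yy=x,y
    for _ in range(20):
        r2=xx*xx+yy*yy;xx=x/(1+k*r2);yy=y/(1+k*r2)
    return xx,yy
def ray(f,u,v):
    x,y=slopes(f,u,v);E=f["extrinsics"];d=np.array([x,-y,-1.0])
    Rm=E[:3,:3];c=-Rm.T@E[:3,3];return c,Rm.T@d
def onz(f,u,v,z):
    c,d=ray(f,u,v);return c+d*(z-c[2])/d[2]
def dp(f,u,v):
    c,d=ray(f,u,v);return c+d*float(f["depth"][int(round(v)),int(round(u))])
def tri(f1,p1,f2,p2):
    c1,d1=ray(f1,*p1);c2,d2=ray(f2,*p2)
    s=np.linalg.lstsq(np.c_[d1,-d2],c2-c1,rcond=None)[0]
    a=c1+d1*s[0];b=c2+d2*s[1];return (a+b)/2,np.linalg.norm(a-b)
def proj(f,P):
    P=np.atleast_2d(P);E=f["extrinsics"];q=P@E[:3,:3].T+E[:3,3]
    x=q[:,0]/-q[:,2];y=-q[:,1]/-q[:,2];s=1+float(f["k1"])*(x*x+y*y)
    return np.c_[K(f)*x*s+f["cx"],K(f)*y*s+f["cy"]]
def cloud(f):
    v,u=np.mgrid[0:400,0:640].astype(float);x,y=slopes(f,u,v)
    d=f["depth"];q=np.stack([x*d,-y*d,-d],-1);E=f["extrinsics"]
    return (q-E[:3,3])@E[:3,:3]
def crop(f,x0,y0,w,h,s,name):
    im=f["image"][y0:y0+h,x0:x0+w,::-1];cv2.imwrite("pics/"+name,cv2.resize(im,None,fx=s,fy=s,interpolation=cv2.INTER_CUBIC))
def snap(name):
    from cell import r
    fs=[]
    for n in("scene","top"):
        f=r.grab_frame(n);np.savez(f"{n}_{name}.npz",**f);fs.append({k:np.array(x) for k,x in f.items()})
    return fs
E
python3 - <<'E'
from h import *
t=load("top0");s=load("scene0")
crop(t,250,130,220,170,3.5,"tcrop.png");crop(s,120,150,280,210,2.8,"scrop.png")
for n,f in(("s",s),("t",t)):
    C=cloud(f);print(n,-f["extrinsics"][:3,:3].T@f["extrinsics"][:3,3],(f["depth"]==0).mean())
print(dp(t,300,330),dp(t,320,190),dp(t,420,260))
E
```

```text
s [ 1.15607038 -0.67037905  0.81593057] 0.0065
t [ 0.41441065 -0.00781122  1.51376266] 0.00407421875
[0.18071759 0.01700226 0.00438563] [ 0.6183563  -0.03972661  0.15900157] [ 0.41171753 -0.37745679  0.00363725]
```

View pics/tcrop.png

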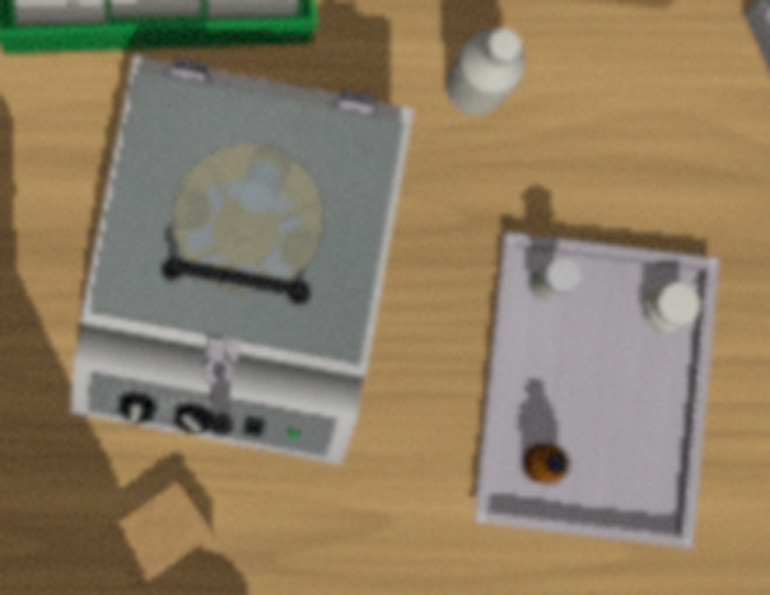

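View pics/scrop.png

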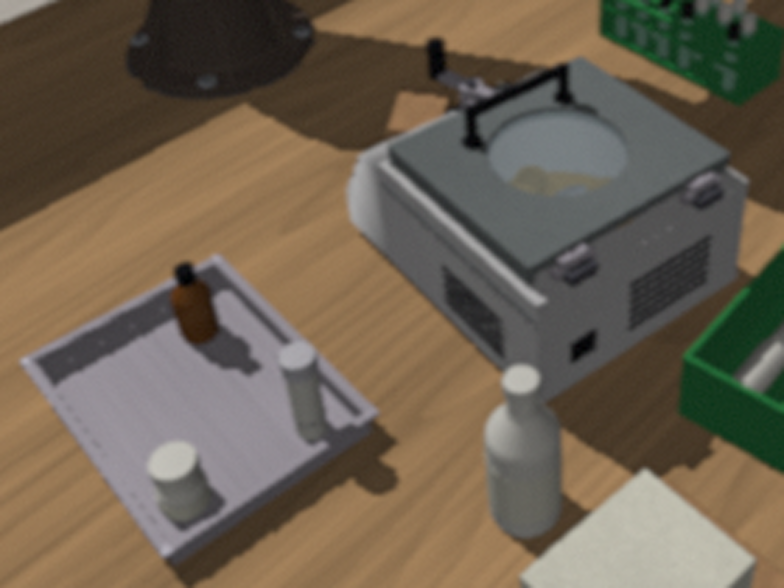

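Both crops are clear. In the top crop the stud is the black spot at about (222,424), and the handle ends are at (172,268) and (299,291). In the scene crop the stud runs from (436,42) to (437,76), and the handle from (471,106) to (563,70). Now I'll measure them.

Run:
```python
from h import *
np.set_printoptions(precision=4,suppress=True)
t=load("top0");s=load("scene0")
T=lambda x,y:(250+(x+.5)/3.5-.5,130+(y+.5)/3.5-.5)
S=lambda x,y:(120+(x+.5)/2.8-.5,150+(y+.5)/2.8-.5)
C=cloud(t);Cs=cloud(s)
# handle by depth: pts above z .185 near
for n,c,f in(("t",C,t),("s",Cs,s)):
    im=f["image"].astype(int)
    m=(c[...,2]>.183)&(c[...,2]<.215)&(abs(c[...,0]-.57)<.15)&(abs(c[...,1]+.02)<.15)&(im.max(-1)<70)
    P=c[m];print(n,m.sum())
    if m.sum()>5:
        mu=P.mean(0);u,d,v=np.linalg.svd(P-mu);a=(P-mu)@v[0];print(mu,v[0],a.min(),a.max(), d)
    # lid plane
    m=(c[...,2]>.135)&(c[...,2]<.17)&(abs(c[...,0]-.6)<.15)&(abs(c[...,1]+.04)<.16)
    P=c[m];rect=cv2.minAreaRect(P[:,:2].astype(np.float32));print("lid",m.sum(),np.median(P[:,2]),rect,cv2.boxPoints(rect))
print("handle ends z .198",onz(t,*T(172,268),.198),onz(t,*T(299,291),.198))
print("handle tri",tri(s,S(563,70),t,T(172,268)),tri(s,S(471,106),t,T(299,291)))
print("stud top",tri(s,S(436,43),t,T(222,424)),onz(t,*T(222,424),.194),onz(s,*S(436,43),.194), onz(s,*S(437,58),.178))
print("lug/pivot",onz(t,*T(222,355),.160))
for p in[(512,235),(717,260),(690,545),(478,520)]:print("tray corner",onz(t,*T(*p),.025))
for n,p,z in(("bal",(564,275),.098),("pot",(677,304),.058),("drop",(556,462),.088),("wash",(505,43),.16)):print(n,onz(t,*T(*p),z))
```

```text
t 184
[ 0.5359 -0.0296  0.2023] [-0.9977  0.0292 -0.0619] -0.0358065769022264 0.10770525212263075 [0.6165 0.4397 0.041 ]
lid 6122 0.1605671773301641 ((0.5972474813461304, -0.03841128945350647), (0.2504079341888428, 0.2927834987640381), 79.97750091552734) [[ 0.4313 -0.1362]
 [ 0.7196 -0.1872]
 [ 0.7632  0.0594]
 [ 0.4749  0.1104]]
s 246
[ 0.5435 -0.0368  0.1989] [0.9974 0.0222 0.0689] -0.11063876097156178 0.03078819743914048 [0.6555 0.5392 0.0857]
lid 6197 0.16119791677340392 ((0.5960323214530945, -0.03965736925601959), (0.25263747572898865, 0.2946475148200989), 81.14974212646484) [[ 0.431  -0.1418]
 [ 0.7222 -0.1871]
 [ 0.761   0.0625]
 [ 0.4699  0.1078]]
handle ends z .198 [0.564  0.0225 0.198 ] [ 0.5461 -0.0833  0.198 ]
handle tri (array([0.5651, 0.0234, 0.1956]), np.float64(0.0023145292644028924)) (array([ 0.5459, -0.0827,  0.2029]), np.float64(0.0009681390863462628))
stud top (array([ 0.4358, -0.02  ,  0.1943]), np.float64(0.0017208780371100398)) [ 0.4353 -0.0207  0.194 ] [ 0.4361 -0.0191  0.194 ] [ 0.4381 -0.0212  0.178 ]
lug/pivot [ 0.4943 -0.0203  0.16  ]
tray corner [ 0.6192 -0.2948  0.025 ]
tray corner [ 0.5979 -0.4903  0.025 ]
tray corner [ 0.3303 -0.4593  0.025 ]
tray corner [ 0.3518 -0.261   0.025 ]
bal [ 0.5735 -0.3273  0.098 ]
pot [ 0.5524 -0.4412  0.058 ]
drop [ 0.4064 -0.3205  0.088 ]
wash [ 0.7698 -0.2644  0.16  ]
```

Run:
```python
from h import *
t=load("top0");s=load("scene0")
crop(t,280,215,70,50,11,"t_catch.png");crop(s,260,155,60,45,13,"s_catch.png")
from cell import r
o=r.get_obs();q=o["eef_rot"];print(R.from_quat([*q[1:],q[0]]).as_matrix().round(3))
```

```text
[[-0.    -0.242 -0.97 ]
 [-0.001 -0.97   0.242]
 [-1.     0.001 -0.   ]]
```

View pics/t_catch.png

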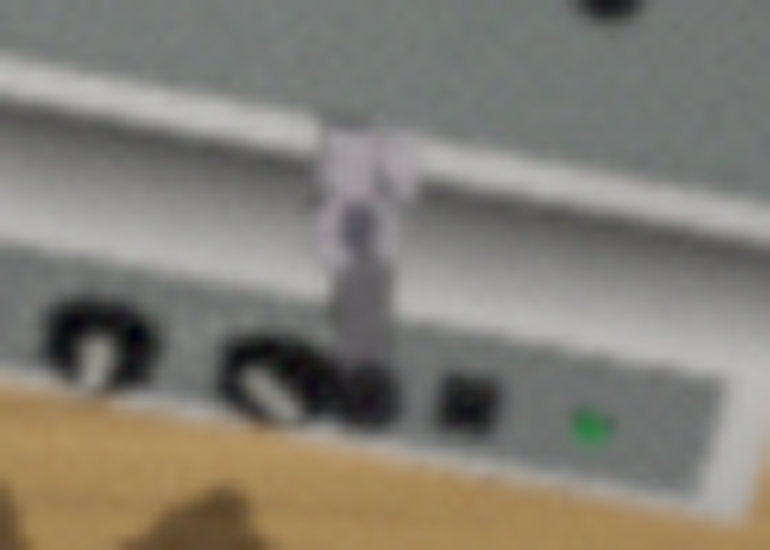

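View pics/s_catch.png

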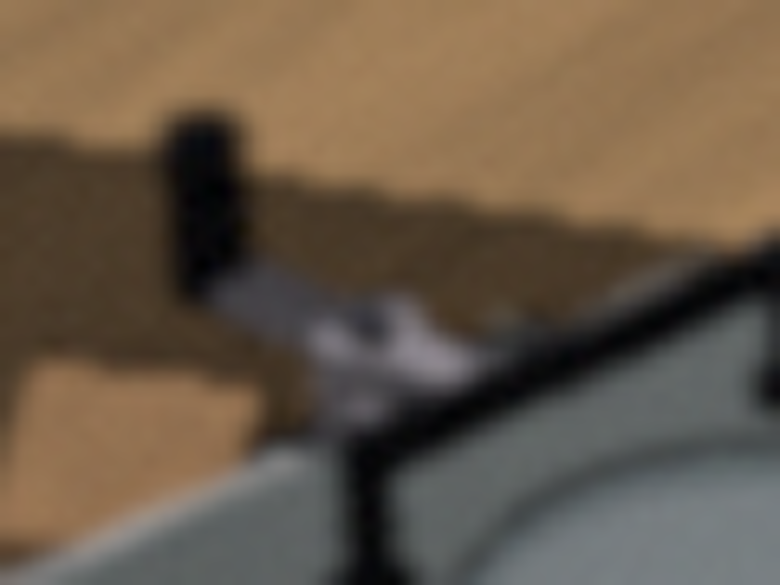

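The top zoom has the stud at about (362,395) and the pivot screw at (360,228). So the lever points along world −x, about 0.17 rad already turned. Next I'll plan the approach to the stud's left side.

```bash
cat >> h.py <<'E'
from scipy.linalg import logm,expm
def pose():
    from cell import r
    o=r.get_obs();q=o["eef_rot"];T=np.eye(4);T[:3,:3]=R.from_quat([*q[1:],q[0]]).as_matrix();T[:3,3]=o["ee_pos"];return T,o
def mk(p,x,y):
    x=np.array(x,float);x/=np.linalg.norm(x);y=np.array(y,float);y-=x*(x@y);y/=np.linalg.norm(y)
    T=np.eye(4);T[:3,:3]=np.c_[x,y,np.cross(x,y)];T[:3,3]=p;return T
def head(a): a=np.radians(a);return np.array([np.cos(a),np.sin(a),0])
def row(T0,T1):
    D=np.linalg.inv(T0)@T1;return np.r_[D[:3,3],R.from_matrix(D[:3,:3]).as_rotvec()]
def app(T,rw):
    D=np.eye(4);D[:3,3]=rw[:3];D[:3,:3]=R.from_rotvec(rw[3:]).as_matrix();return T@D
def screw(T0,T1,n):
    L=np.real(logm(np.linalg.inv(T0)@T1));w=row(np.eye(4),expm(L/n));return w.round(4)
def lin(T0,T1,n):
    out=[];T=T0;rv=R.from_matrix(T0[:3,:3].T@T1[:3,:3]).as_rotvec()
    for i in range(1,n+1):
        G=np.eye(4);G[:3,3]=T0[:3,3]+(T1[:3,3]-T0[:3,3])*i/n;G[:3,:3]=T0[:3,:3]@R.from_rotvec(rv*i/n).as_matrix()
        w=row(T,G).round(4);out.append(w);T=app(T,w)
    return out
def pr(ws): print("["+",\n".join("["+",".join(f"{x:g}" for x in w)+"]" for w in ws)+"]")
XM=np.array([np.cos(np.radians(10)),-np.sin(np.radians(10)),0]);YM=np.array([-XM[1],XM[0],0])
E
python3 - <<'E'
from h import *
T0,o=pose()
T1=mk([.436,.030,.23],[0,0,-1],head(180))
w=screw(T0,T1,14);pr([w]);T=T0
for i in range(14):
    T=app(T,w);print(T[:3,3].round(3),np.hypot(*T[:2,3]).round(3))
t=load("top0");print(onz(t,312.7,235.7,.160),onz(t,312.9,250.9,.194))
E
```

```text
[[0.0001,0.0154,-0.0501,0.0947,-0.0001,-0.0001]]
[0.208 0.627 0.23 ] 0.661
[0.251 0.596 0.23 ] 0.647
[0.289 0.561 0.23 ] 0.631
[0.325 0.523 0.23 ] 0.615
[0.357 0.481 0.23 ] 0.599
[0.384 0.436 0.23 ] 0.581
[0.407 0.389 0.23 ] 0.563
[0.426 0.34  0.23 ] 0.545
[0.44 0.29 0.23] 0.527
[0.449 0.238 0.23 ] 0.508
[0.454 0.186 0.23 ] 0.49
[0.453 0.133 0.229] 0.472
[0.447 0.081 0.229] 0.454
[0.436 0.03  0.229] 0.438
[ 0.48051229 -0.01935484  0.16      ] [ 0.43493372 -0.02016206  0.194     ]
```

move_arm(plan=[[0.0001,0.0154,-0.0501,0.0947,0,0],[0.0001,0.0154,-0.0501,0.0947,0,0],[0.0001,0.0154,-0.0501,0.0947,0,0],[0.0001,0.0154,-0.0501,0.0947,0,0],[0.0001,0.0154,-0.0501,0.0947,0,0],[0.0001,0.0154,-0.0501,0.0947,0,0],[0.0001,0.0154,-0.0501,0.0947,0,0]], jaw=-1, force=40)

```text
time: 0.98
ee_pos: [0.4082, 0.3879, 0.2302]
eef_rot: [0.311, -0.635, 0.311, 0.635]
force: [1.0, -0.3, 0.7]
opening: -0.002
```

move_arm(plan=[[0.0001,0.0154,-0.0501,0.0947,0,0],[0.0001,0.0154,-0.0501,0.0947,0,0],[0.0001,0.0154,-0.0501,0.0947,0,0],[0.0001,0.0154,-0.0501,0.0947,0,0],[0.0001,0.0154,-0.0501,0.0947,0,0],[0.0001,0.0154,-0.0501,0.0947,0,0],[0.0001,0.0154,-0.0501,0.0947,0,0],[0,0,0,0,0,0],[0,0,0,0,0,0]])

```text
time: 2.1
ee_pos: [0.4367, 0.0303, 0.23]
eef_rot: [0.5, -0.5, 0.5, 0.5]
force: [-0.6, -0.3, -0.3]
opening: 0.001
```

Run:
```python
from h import *
T0,o=pose();print(o["time"],o["joint_positions"].round(3),o["force"].round(2),T0.round(4))
s,t=snap("a");crop(t,250,150,130,110,6,"t_a.png");crop(s,230,120,140,110,5.5,"s_a.png")
print(lin(T0,mk([.4355,.024,.169],[0,0,-1],head(180)),2))
# circular push
piv=np.array([.4805,-.0195,.169])
A=mk(piv+[-.045,.0215,0],[0,0,-1],head(180))
def rotz(T,c,a):
    G=np.eye(4);G[:3,:3]=R.from_rotvec([0,0,a]).as_matrix();G[:3,3]=c-G[:3,:3]@c;return G@T
B=rotz(A,piv,np.radians(83));print(A[:3,3],B[:3,3]);pr([screw(A,B,20)])
```

```text
2.1 [ 0.523 -0.044 -0.482 -0.    -1.133 -0.523] [-0.64 -0.26 -0.32] [[ 3.000e-04 -1.000e+00  2.000e-04  4.367e-01]
 [ 3.000e-04  2.000e-04  1.000e+00  3.030e-02]
 [-1.000e+00 -3.000e-04  3.000e-04  2.300e-01]
 [ 0.000e+00  0.000e+00  0.000e+00  1.000e+00]]
[array([ 0.0305,  0.0006, -0.0032, -0.0001,  0.0001,  0.0002]), array([ 0.0305,  0.0006, -0.0032, -0.0001,  0.0002,  0.0001])]
[0.4355 0.002  0.169 ] [ 0.45367614 -0.06154439  0.169     ]
[[0,0.0014,-0.0033,-0.0724,0,0]]
```

View pics/s_a.png

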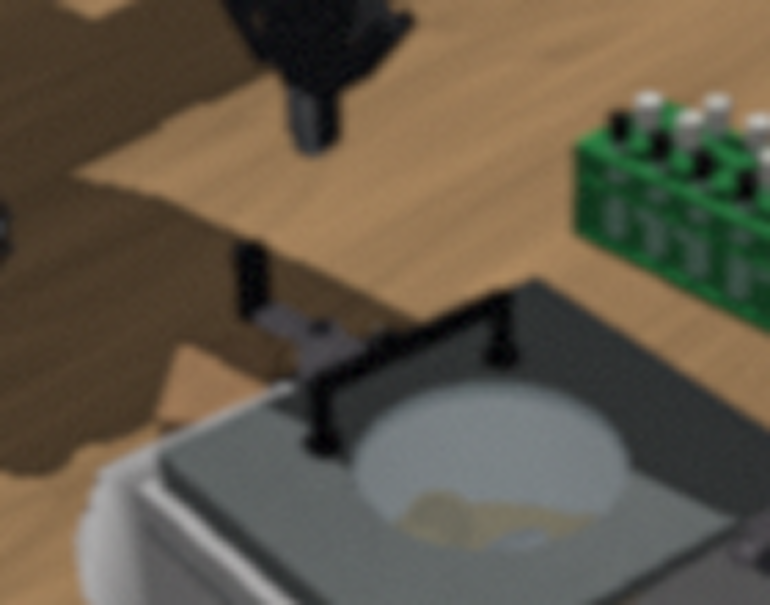

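The scene crop shows the closed fingertips at about (315,140), with the stud at (252,280) to their right, as planned. Next: descend and push.

move_arm(plan=[[0.0305,0.0006,-0.0032,0,0,0],[0.0305,0.0006,-0.0032,0,0,0],[0,0,-0.01,0,0,0],[0,0,-0.012,0,0,0]])

```text
time: 2.7
ee_pos: [0.4362, 0.0021, 0.1698]
eef_rot: [-0.5, 0.501, -0.499, -0.5]
force: [0.3, -0.1, -0.2]
opening: 0.005
```

move_arm(plan=[[0,0.0014,-0.0033,-0.0724,0,0],[0,0.0014,-0.0033,-0.0724,0,0],[0,0.0014,-0.0033,-0.0724,0,0],[0,0.0014,-0.0033,-0.0724,0,0],[0,0.0014,-0.0033,-0.0724,0,0],[0,0.0014,-0.0033,-0.0724,0,0],[0,0.0014,-0.0033,-0.0724,0,0],[0,0.0014,-0.0033,-0.0724,0,0],[0,0.0014,-0.0033,-0.0724,0,0],[0,0.0014,-0.0033,-0.0724,0,0]])

```text
time: 3.95
ee_pos: [0.4339, -0.033, 0.1705]
eef_rot: [-0.29, 0.646, -0.289, -0.644]
force: [0.4, 1.3, 0.3]
opening: -0.004
```

Run:
```python
from h import *
T0,o=pose();print(o["time"],o["joint_positions"].round(3),o["force"].round(2),T0.round(4))
s,t=snap("b");crop(t,250,150,130,110,6,"t_b.png");crop(s,230,120,140,110,5.5,"s_b.png")
```

```text
3.95 [ 0.381  0.006 -0.581  0.    -0.981  0.346] [0.45 1.3  0.31] [[ 0.0027 -0.7473 -0.6645  0.4339]
 [ 0.001  -0.6645  0.7473 -0.033 ]
 [-1.     -0.0027 -0.0011  0.1705]
 [ 0.      0.      0.      1.    ]]
```

View pics/s_b.png

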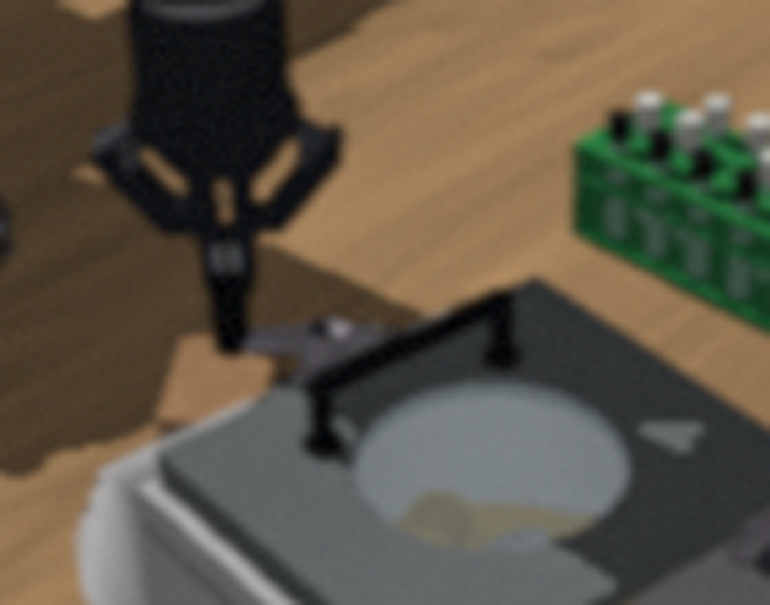

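The lever has swung: its stud is at about (230,340) with the finger behind it. I'll keep pushing.

move_arm(plan=[[0,0.0014,-0.0033,-0.0724,0,0],[0,0.0014,-0.0033,-0.0724,0,0],[0,0.0014,-0.0033,-0.0724,0,0],[0,0.0014,-0.0033,-0.0724,0,0],[0,0.0014,-0.0033,-0.0724,0,0],[0,0.0014,-0.0033,-0.0724,0,0],[0,0.0014,-0.0033,-0.0724,0,0],[0,0.0014,-0.0033,-0.0724,0,0],[0,0.0014,-0.0033,-0.0724,0,0],[0,0.0014,-0.0033,-0.0724,0,0]])

```text
time: 5.3
ee_pos: [0.4543, -0.061, 0.1698]
eef_rot: [-0.043, 0.706, -0.043, -0.705]
force: [-1.3, 0.5, 0.4]
opening: 0.001
```

move_arm(plan=[[0,0,-0.002,0,0,0],[0,0,-0.001,0,0,0]])

```text
time: 5.55
ee_pos: [0.4553, -0.0615, 0.1693]
eef_rot: [0.045, -0.705, 0.045, 0.707]
force: [-10.7, 3.8, 8.5]
opening: 0.0
```

Run:
```python
from h import *
T0,o=pose();print(o["time"],o["joint_positions"].round(3),o["force"].round(2),T0.round(4))
s,t=snap("c");crop(t,280,205,80,60,9,"t_c.png");crop(s,230,120,140,110,5.5,"s_c.png")
```

```text
5.55 [ 2.960e-01  5.500e-02 -5.320e-01 -1.000e-03 -9.870e-01  1.149e+00] [-10.68   3.79   8.52] [[-3.000e-03 -1.259e-01 -9.920e-01  4.553e-01]
 [ 0.000e+00 -9.920e-01  1.259e-01 -6.150e-02]
 [-1.000e+00  4.000e-04  3.000e-03  1.693e-01]
 [ 0.000e+00  0.000e+00  0.000e+00  1.000e+00]]
```

View pics/s_c.png

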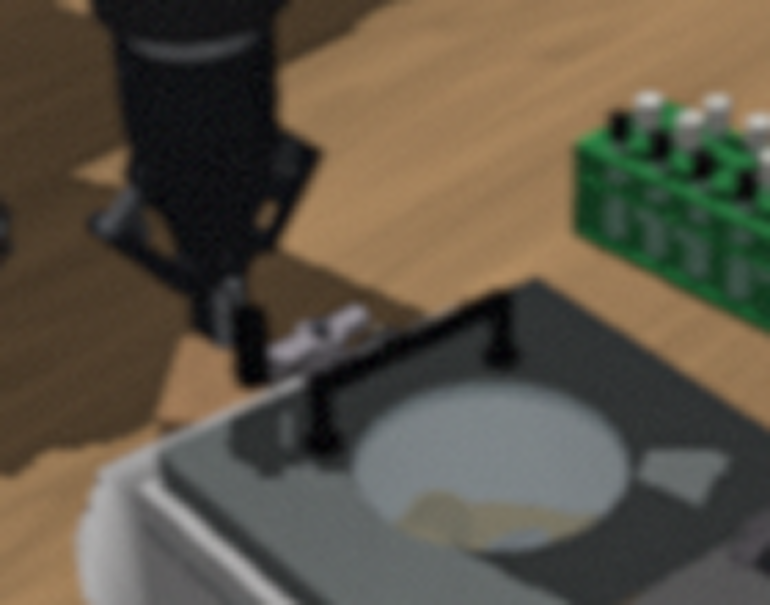

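View pics/t_c.png

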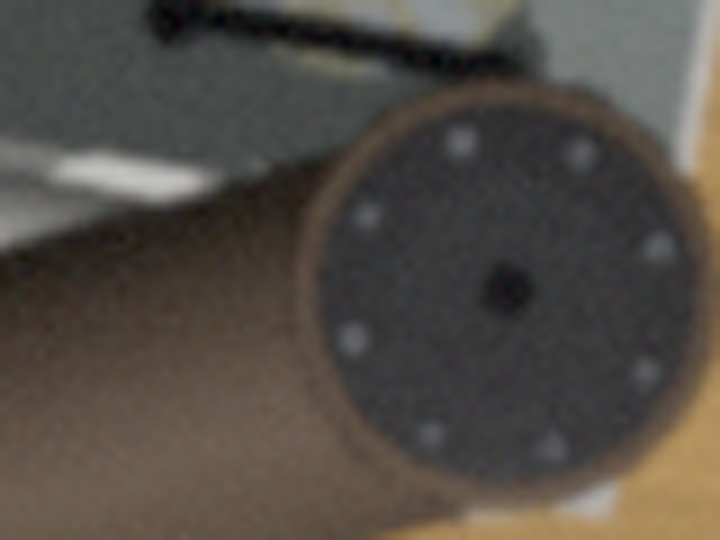

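The contact force jumped to about 11 N at the expected end position, and the lever now lies parallel to the lid's front edge, so the stop is reached. Now the handle.

move_arm(plan=[[0,0,0.012,0,0,0],[-0.05,0,0.005,0,0,0],[-0.05,0,0,0,0,0],[0,0,0,0,0,0]], jaw=0.2)

```text
time: 6.15
ee_pos: [0.4421, -0.0589, 0.2735]
eef_rot: [-0.044, 0.709, -0.043, -0.703]
force: [-0.3, -0.5, -0.2]
opening: 0.603
```

Run:
```python
from h import *
T0,o=pose();print(o["time"],o["joint_positions"].round(3),o["force"].round(2),T0[:3,3].round(4),o["opening"])
s,t=snap("d");crop(s,230,120,140,110,5.5,"s_d.png")
H=np.array([.5552,-.030,.198])
A=mk(H+[0,0,.06],[0,0,-1],head(170));B=mk(H+[0,0,-.019],[0,0,-1],head(170))
pr(lin(T0,A,10));pr(lin(A,B,4))
# lid swing
hinge=H+.170*XM-[0,0,.052]
G=np.eye(4);G[:3,:3]=R.from_rotvec(-YM*-1*1.05).as_matrix()
for sg in(1,-1):
    G=np.eye(4);G[:3,:3]=R.from_rotvec(sg*YM*1.05).as_matrix();G[:3,3]=hinge-G[:3,:3]@hinge
    C=G@B;print(sg,C.round(3).tolist());pr([screw(B,C,20)])
```

```text
6.15 [ 0.313 -0.064 -0.4    0.002 -1.226  1.133] [-0.29 -0.49 -0.21] [ 0.4421 -0.0589  0.2735] 0.6031101308600297
[[0.0017,-0.0043,-0.0108,0.1621,-0.0005,0.0009],
[0.0016,-0.0059,-0.0101,0.1622,-0.0004,0.0009],
[0.0016,-0.0075,-0.0089,0.1621,-0.0005,0.0009],
[0.0017,-0.0089,-0.0076,0.1621,-0.0005,0.0009],
[0.0016,-0.0099,-0.0061,0.1622,-0.0004,0.0009],
[0.0016,-0.0108,-0.0044,0.1621,-0.0005,0.0009],
[0.0016,-0.0114,-0.0025,0.1621,-0.0005,0.0009],
[0.0015,-0.0116,-0.0007,0.1622,-0.0005,0.0009],
[0.0016,-0.0117,0.0011,0.1621,-0.0004,0.0009],
[0.0016,-0.0112,0.0031,0.1622,-0.0005,0.0009]]
[[0.0197,0,0,0,0,0],
[0.0198,0,0,0,0,0],
[0.0197,0,0,0,0,0],
[0.0198,0,0,0,0,0]]
1 [[-0.854, -0.49, 0.174, 0.668], [0.151, 0.086, 0.985, -0.05], [-0.498, 0.867, 0.0, 0.31], [0.0, 0.0, 0.0, 1.0]]
[[-0.0089,-0.002,0,-0,-0,0.0525]]
-1 [[0.854, -0.49, 0.174, 0.611], [-0.151, 0.086, 0.985, -0.04], [-0.498, -0.867, -0.0, 0.015], [0.0, 0.0, 0.0, 1.0]]
[[0.009,0.0015,0,-0,0,-0.0525]]
```

View pics/s_d.png

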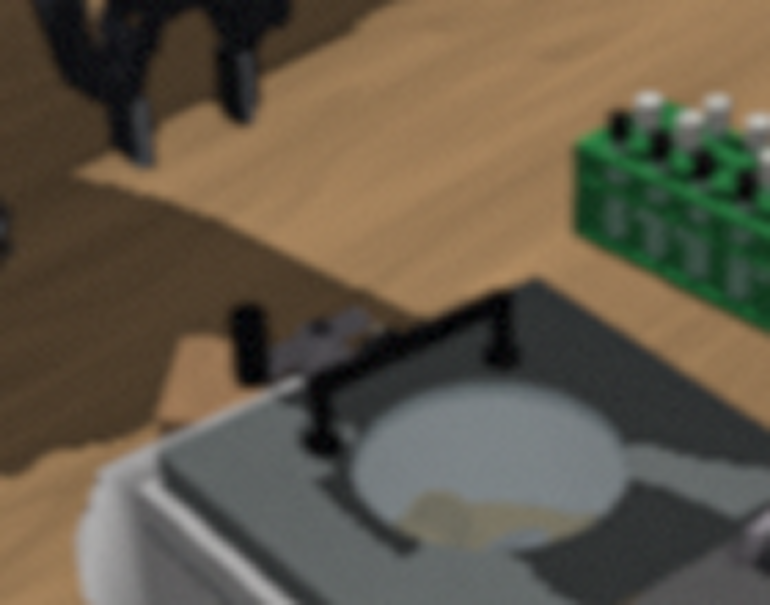

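The scene crop shows the catch aside, with the stud at about (250,345), and the handle bar free from (320,375) to (505,300). I'll move above the handle, descend and grip.

move_arm(plan=[[0.0017,-0.0043,-0.0108,0.1621,-0.0005,0.0009],[0.0016,-0.0059,-0.0101,0.1622,-0.0004,0.0009],[0.0016,-0.0075,-0.0089,0.1621,-0.0005,0.0009],[0.0017,-0.0089,-0.0076,0.1621,-0.0005,0.0009],[0.0016,-0.0099,-0.0061,0.1622,-0.0004,0.0009],[0.0016,-0.0108,-0.0044,0.1621,-0.0005,0.0009],[0.0016,-0.0114,-0.0025,0.1621,-0.0005,0.0009],[0.0015,-0.0116,-0.0007,0.1622,-0.0005,0.0009],[0.0016,-0.0117,0.0011,0.1621,-0.0004,0.0009],[0.0016,-0.0112,0.0031,0.1622,-0.0005,0.0009]])

```text
time: 7.5
ee_pos: [0.5527, -0.0301, 0.251]
eef_rot: [0.539, -0.451, 0.546, 0.455]
force: [-0.0, -0.0, -0.4]
opening: 0.598
```

move_arm(plan=[[0.0187,0,0,0,0,0],[0.0187,0,0,0,0,0],[0.0187,0,0,0,0,0],[0.0187,0,0,0,0,0],[0,0,0,0,0,0],[0,0,0,0,0,0]])

```text
time: 8.25
ee_pos: [0.5524, -0.0302, 0.1777]
eef_rot: [0.539, -0.453, 0.544, 0.456]
force: [0.2, 0.3, -0.6]
opening: 0.607
```

Run:
```python
from h import *
T0,o=pose();print(o["time"],o["joint_positions"].round(3),o["force"].round(2),T0.round(4).tolist(),o["opening"])
s,t=snap("e");crop(s,230,100,150,120,5,"s_e.png")
```

```text
8.25 [ 2.990e-01  2.070e-01 -3.280e-01 -1.000e-03 -1.045e+00 -4.720e-01] [ 0.16  0.29 -0.63] [[-0.0091, -0.985, 0.1725, 0.5524], [-0.0018, 0.1726, 0.985, -0.0302], [-1.0, 0.0086, -0.0033, 0.1777], [0.0, 0.0, 0.0, 1.0]] 0.6074779761474631
```

View pics/s_e.png

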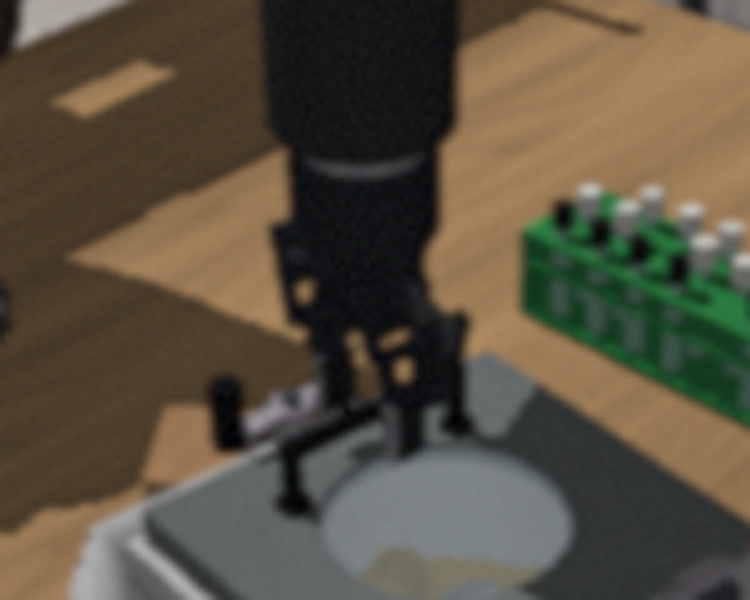

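The fingers straddle the bar at about (375,415). I'll centre with a small correction and close.

move_arm(plan=[[-0.004,-0.0027,0,0,0,0],[0,0,0,0,0,0],[0,0,0,0,0,0],[0,0,0,0,0,0],[0,0,0,0,0,0],[0,0,0,0,0,0]], jaw=-1, force=35)

```text
time: 9.1
ee_pos: [0.5568, -0.0307, 0.1825]
eef_rot: [0.54, -0.454, 0.543, 0.456]
force: [4.9, -2.4, 0.5]
opening: 0.137
```

Run:
```python
from h import *
T0,o=pose();print(o["time"],o["force"].round(2),T0[:3,3].round(4),o["opening"],o["opening"]*.085)
H=np.array([T0[0,3],T0[1,3],.198]); off=T0[:3,3]-H
hinge=H+.170*XM-[0,0,.052]
r_=np.hypot(.17,.052);a0=np.arctan2(.052,.17);N=20
P=[];T=T0;out=[]
for i in range(1,N+1):
    a=a0+1.06*i/N;p=hinge-XM*r_*np.cos(a)+[0,0,r_*np.sin(a)]+off
    d=T0[:3,:3].T@(p-T[:3,3]);w=np.r_[d.round(4),0,0,0];out.append(w);T=app(T,w)
pr(out);print(T[:3,3])
```

```text
9.1 [ 4.92 -2.35  0.48] [ 0.5568 -0.0307  0.1825] 0.13744712710035414 0.011683005803530103
[[-0.0089,-0.0029,-0,0,0,0],
[-0.0088,-0.0035,-0.0001,0,0,0],
[-0.0086,-0.0038,0,0,0,0],
[-0.0084,-0.0044,-0,0,0,0],
[-0.0081,-0.0047,-0,0,0,0],
[-0.0079,-0.0052,-0.0001,0,0,0],
[-0.0075,-0.0056,0,0,0,0],
[-0.0073,-0.006,-0,0,0,0],
[-0.007,-0.0064,-0,0,0,0],
[-0.0065,-0.0067,-0.0001,0,0,0],
[-0.0063,-0.0071,0,0,0,0],
[-0.0058,-0.0074,-0,0,0,0],
[-0.0055,-0.0077,-0,0,0,0],
[-0.005,-0.0079,-0.0001,0,0,0],
[-0.0046,-0.0083,0,0,0,0],
[-0.0042,-0.0084,-0,0,0,0],
[-0.0037,-0.0087,-0,0,0,0],
[-0.0032,-0.0088,-0,0,0,0],
[-0.0028,-0.009,-0.0001,0,0,0],
[-0.0023,-0.0092,0,0,0,0]]
[ 0.68705836 -0.05371449  0.30427817]
```

The bar is gripped: opening ≈ 12 mm against the bar's 13 mm. Lifting now.

move_arm(plan=[[-0.0089,-0.0029,0,0,0,0],[-0.0088,-0.0035,0,0,0,0],[-0.0086,-0.0038,0,0,0,0],[-0.0084,-0.0044,0,0,0,0],[-0.0081,-0.0047,0,0,0,0],[-0.0079,-0.0052,0,0,0,0],[-0.0075,-0.0056,0,0,0,0],[-0.0073,-0.006,0,0,0,0]])

```text
time: 10.1
ee_pos: [0.5899, -0.0367, 0.2469]
eef_rot: [0.538, -0.452, 0.545, 0.457]
force: [-5.7, 2.8, -4.9]
opening: 0.134
```

Run:
```python
from h import *
T0,o=pose();print(o["time"],o["joint_positions"].round(3),o["force"].round(2),o["moment"].round(2),T0[:3,3].round(4),o["opening"])
s,t=snap("f");crop(s,230,80,160,130,4.6,"s_f.png")
```

```text
10.1 [ 0.267  0.219 -0.146 -0.002 -1.218 -0.44 ] [-5.7   2.81 -4.86] [ 1.1   2.41 -0.03] [ 0.5899 -0.0367  0.2469] 0.1343808920772498
```

View pics/s_f.png

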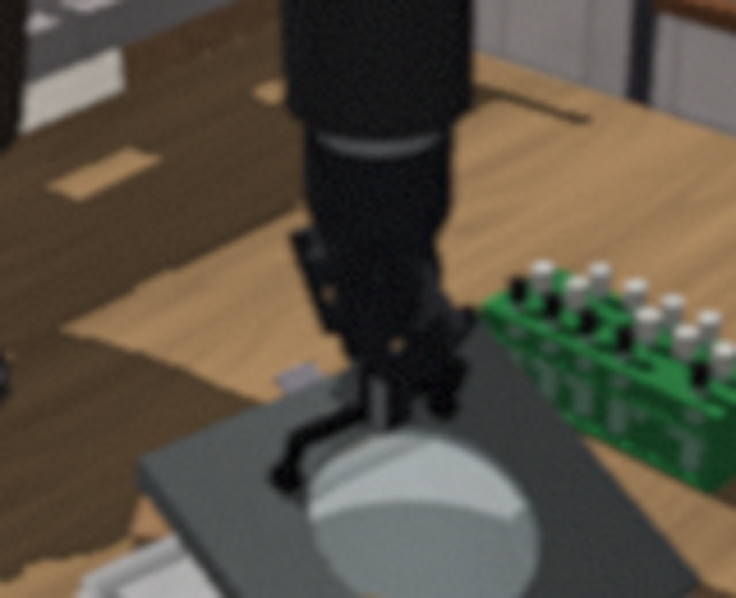

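The lid is rising and the bar (280–465, 480–310) is still in the grip. Forces are moderate, so I'll carry on.

move_arm(plan=[[-0.007,-0.0064,0,0,0,0],[-0.0065,-0.0067,0,0,0,0],[-0.0063,-0.0071,0,0,0,0],[-0.0058,-0.0074,0,0,0,0],[-0.0055,-0.0077,0,0,0,0],[-0.005,-0.0079,0,0,0,0],[-0.0046,-0.0083,0,0,0,0]])

```text
time: 11.08
ee_pos: [0.6403, -0.0457, 0.291]
eef_rot: [0.538, -0.453, 0.544, 0.457]
force: [-18.1, 6.2, 15.3]
opening: 0.13
```

move_arm(plan=[[-0.0042,-0.0084,0,0,0,0],[-0.0037,-0.0087,0,0,0,0],[-0.0032,-0.0088,0,0,0,0],[-0.0028,-0.009,0,0,0,0]])

```text
time: 11.58
ee_pos: [0.6764, -0.0522, 0.3062]
eef_rot: [0.539, -0.455, 0.543, 0.456]
force: [-12.9, 3.2, 8.7]
opening: 0.137
```

Run:
```python
from h import *
T0,o=pose();print(o["time"],o["joint_positions"].round(3),o["force"].round(2),o["moment"].round(2),T0[:3,3].round(4),o["opening"])
s,t=snap("g");crop(s,230,80,160,130,4.6,"s_g.png")
```

```text
11.575 [ 2.100e-01  3.350e-01  1.440e-01  1.000e-03 -1.386e+00 -3.830e-01] [-12.91   3.19   8.74] [ 1.23  4.62 -0.08] [ 0.6764 -0.0522  0.3062] 0.13747350935819794
```

View pics/s_g.png

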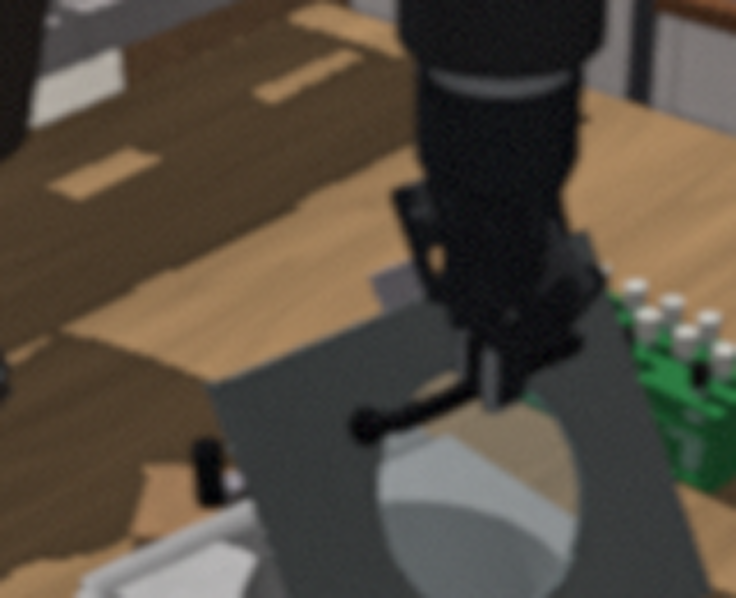

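The lid is nearly fully open. Next are the last few millimetres against the stop.

move_arm(plan=[[-0.0023,-0.009,0,0,0,0],[-0.0015,-0.006,0,0,0,0]])

```text
time: 11.92
ee_pos: [0.6858, -0.054, 0.308]
eef_rot: [0.536, -0.451, 0.546, 0.459]
force: [-41.3, 13.6, 19.5]
opening: 0.132
```

move_arm(plan=[[-0.0005,-0.003,0,0,0,0],[0,0,0,0,0,0]])

```text
time: 12.18
ee_pos: [0.6858, -0.054, 0.308]
eef_rot: [0.534, -0.45, 0.548, 0.46]
force: [-40.6, 13.1, 20.0]
opening: 0.135
```

move_arm(plan=[[0,0.003,0,0,0,0],[0,0.002,0,0,0,0],[0,0,0,0,0,0]])

```text
time: 12.55
ee_pos: [0.6855, -0.0539, 0.308]
eef_rot: [0.537, -0.452, 0.545, 0.458]
force: [-21.6, 6.9, 10.2]
opening: 0.132
```

Run:
```python
from h import *
T0,o=pose();print(o["time"],o["joint_positions"].round(3),o["force"].round(2),T0.round(4).tolist(),o["opening"])
s,t=snap("h");crop(s,230,80,160,130,4.6,"s_h.png")
C=cloud(s)
# lid plane fit from scene pixels region around left lower of lid
im=C[180:205,290:300].reshape(-1,3)
c=np.median(im,0);print(c)
u,d,v=np.linalg.svd(im-im.mean(0));print(v[2],d, np.degrees(np.arccos(abs(v[2][2]))))
```

```text
12.55 [ 2.040e-01  3.550e-01  1.790e-01 -1.000e-03 -1.408e+00 -3.760e-01] [-21.61   6.92  10.18] [[-0.0138, -0.9851, 0.1715, 0.6855], [-0.0018, 0.1716, 0.9852, -0.0539], [-0.9999, 0.0133, -0.0041, 0.308], [0.0, 0.0, 0.0, 1.0]] 0.13194028311065825
[ 0.64437061 -0.15991725  0.28038005]
[-0.6798339  -0.73210602  0.04297271] [0.61170749 0.23454941 0.09672533] 87.53708649731276
```

View pics/s_h.png

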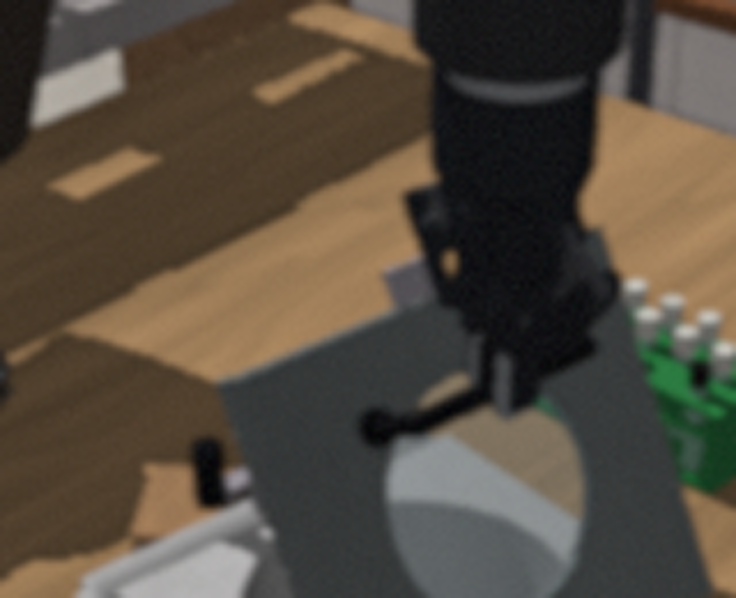

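The bar is still held at the stop: position unchanged, and the force eased as I backed off. I'll open slightly and rise out.

move_arm(plan=[[0,0.002,0,0,0,0],[0,0,0,0,0,0],[0,0,0,0,0,0]], jaw=-0.45)

```text
time: 13.02
ee_pos: [0.6883, -0.0537, 0.3057]
eef_rot: [0.539, -0.454, 0.544, 0.456]
force: [-0.3, 0.2, -0.4]
opening: 0.273
```

move_arm(plan=[[-0.01,0,0,0,0,0],[-0.02,0,0,0,0,0],[-0.02,0,0,0,0,0],[-0.03,0,0,0,0,0],[-0.03,0,0,0,0,0],[0,0,0,0,0,0]])

```text
time: 13.78
ee_pos: [0.6896, -0.0537, 0.4185]
eef_rot: [0.54, -0.454, 0.543, 0.455]
force: [0.4, 0.2, 0.4]
opening: 0.273
```

Run:
```python
from h import *
T0,o=pose();print(o["time"],o["joint_positions"].round(3),o["force"].round(2),T0.round(4).tolist(),o["opening"])
s,t=snap("i");crop(s,230,80,170,140,4.2,"s_i.png");crop(t,250,110,160,130,4.8,"t_i.png")
C=cloud(s);g=lambda x,y:C[int(80+y/4.2),int(230+x/4.2)]
```

```text
13.775 [ 2.040e-01  3.440e-01  4.010e-01  1.000e-03 -1.632e+00 -3.770e-01] [0.42 0.2  0.38] [[-0.0033, -0.985, 0.1725, 0.6896], [-0.0015, 0.1725, 0.985, -0.0537], [-1.0, 0.003, -0.0021, 0.4185], [0.0, 0.0, 0.0, 1.0]] 0.2725342684969902
```

View pics/s_i.png

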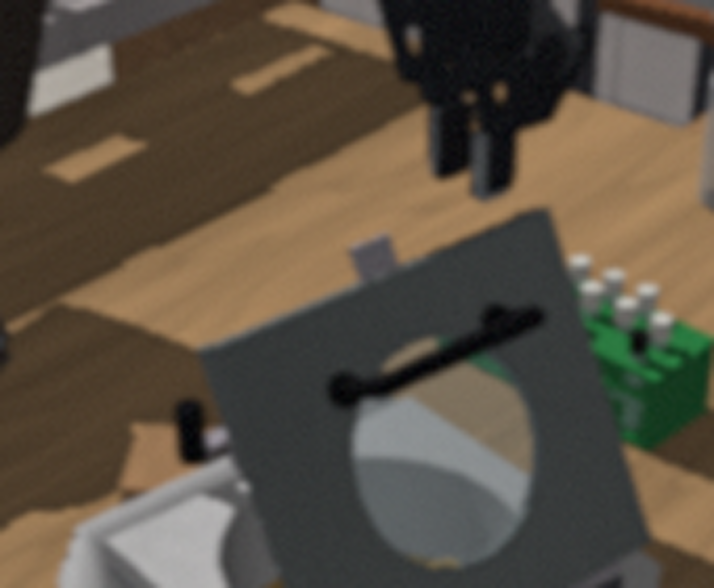

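View pics/t_i.png

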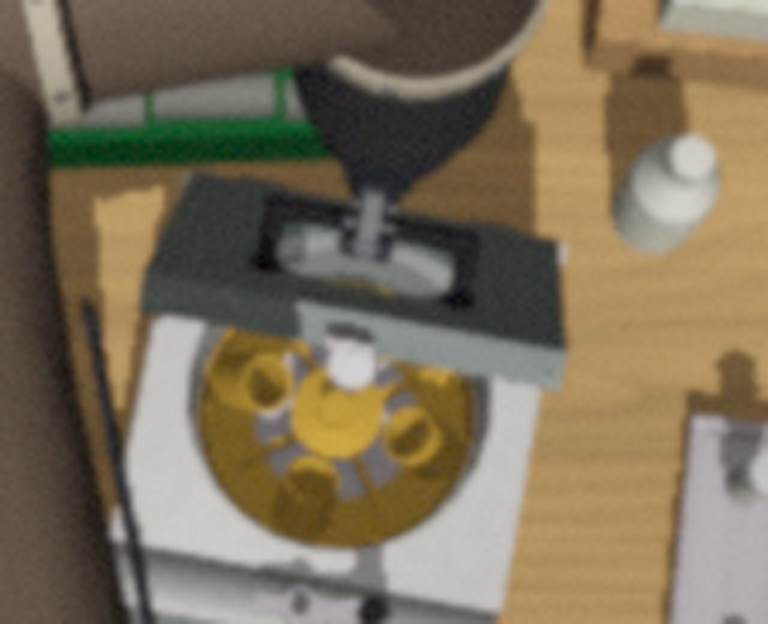

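The lid stands open. The top crop has the sample's white cap at about (351,360), and pocket mouths at (268,382), (412,435) and (312,478) around the hub at (338,412). Now I'll measure the cap.

Run:
```python
from h import *
np.set_printoptions(precision=4,suppress=True)
t=load("top_i");crop(t,305,170,40,30,19,"t_cap.png")
C=cloud(t)
print("z map");print((C[174:196,313:335,2]*1000).astype(int))
print("gray");print(t["image"][174:196,313:335].min(-1))
for p in[(268,382),(412,435),(312,478),(338,412)]:
    u,v=250+p[0]/4.8,110+p[1]/4.8;print(p,dp(t,u,v))
```

```text
z map
[[ 342  343  343  344  342  337  343  344  344  344  342  344  337  338
   333  334  330  330  328  326  328  322]
 [ 338  340  342  340  342  341  340  341  342  341  346  345  341  342
   341  341  335  335  336  333  331  330]
 [ 337  337  339  337  341  338  340  340  337  336  344  341  341  339
   340  341  342  345  348  339  341  343]
 [ 337  337  339  336  339  339  341  336  338  335  345  339  342  339
   342  344  343  339  342  340  336  341]
 [ 337  340  333  335  336  345  341  342  340  336  341  342  340  339
   339  340  336  340  342  338  342  340]
 [ 331  330  336  334  336  350  347  344  346  349  349  344  339  339
   344  340  340  340  338  337  342  336]
 [ 335  331  336  338  333  354  354  357  355  350  347  350  347  344
   347  338  336  339  339  335  343  333]
 [  54   34  324  330  335  352  354  352  355  358  352  350  351  350
   354  334 1513  336  336  336  335  338]
 [  59   53   29   32   34   34  353  354  353  350  352  353  349  353
   357  334  331  333  333  332  334  334]
 [  58   53   34   35   34   41  132  135  137  130  136  3
[... 2933 characters left out ...]
62  56  51  50  43  50  80 122 152 172 175 167 155 122  93  95  96  90
   77  60  55  51]
 [ 61  60  56  51  45  47  55  75  95 110 118 108  96  76  65  69  73  69
   54  53  60  70]
 [ 61  59  57  54  50  54  59  59  64  61  69  62  64  63  60  60  57  60
   64  77  94  97]
 [ 59  58  55  55  55  63  58  61  64  60  59  63  59  56  60  65  63  78
   91 104 102 103]
 [ 57  57  60  57  57  59  63  62  61  60  60  59  60  59  57  60  76  98
  104 103  99  93]
 [ 62  54  60  56  57  61  63  55  60  56  64  59  65  55  57  64  90 109
  105  85  79  74]]
(268, 382) [0.6349 0.0038 0.0543]
(412, 435) [ 0.6019 -0.0946  0.04  ]
(312, 478) [ 0.5696 -0.0266  0.0579]
(338, 412) [ 0.6102 -0.0429  0.0895]
```

View pics/t_cap.png

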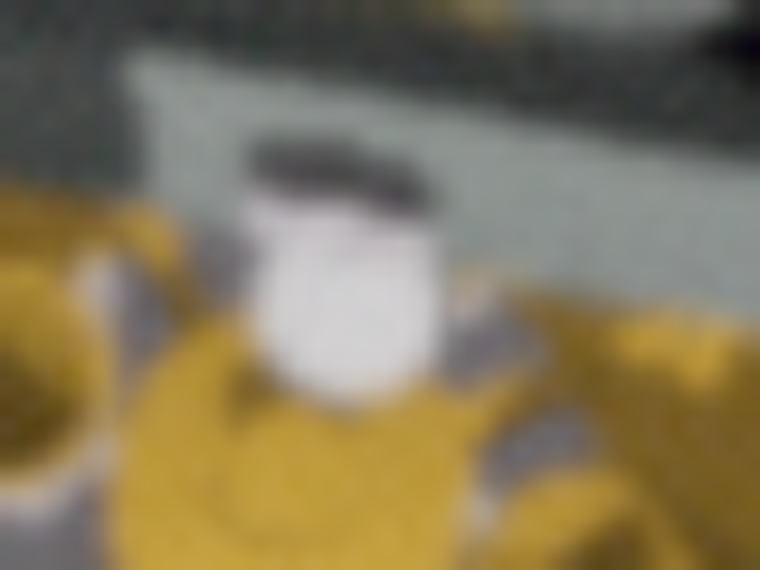

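The crop shows the whole cap face, a bright disc at about (350,310), with depths from 0.120 m (front) to 0.136 m (back). That spread fits a 31 mm face leaning 30°. I'll fit its centre.

Run:
```python
from h import *
np.set_printoptions(precision=4,suppress=True)
t=load("top_i");C=cloud(t);g=t["image"].min(-1)
m=np.zeros((400,640),bool);m[181:193,316:331]=True
m&=(C[...,2]>.112)&(C[...,2]<.142)&(g>140)
P=C[m];n=-np.sin(np.pi/6)*XM+np.array([0,0,np.cos(np.pi/6)])
print(m.sum(),P.mean(0),"area mm2",m.sum()*0)
mu=P.mean(0);u,d,v=np.linalg.svd(P-mu);print("normal",v[2]*np.sign(v[2][2]),"exp",n)
# in-plane coords
e1=YM;e2=np.cross(n,YM)
a=(P-mu)@e1;b=(P-mu)@e2;print("extent y",a.min(),a.max(),"other",b.min(),b.max())
v_,u_=np.nonzero(m);(cx,cy),rad=cv2.minEnclosingCircle(np.c_[u_,v_].astype(np.float32));print(cx,cy,rad)
# rays of mask pixels onto plane through mu normal n
Q=[]
for uu,vv in zip(u_,v_):
    c,dd=ray(t,uu,vv);Q.append(c+dd*((mu-c)@n)/(dd@n))
Q=np.array(Q);a=(Q-mu)@e1;b=(Q-mu)@e2;print("ray extents",a.min(),a.max(),b.min(),b.max())
rc=Q.mean(0)
hub=np.array([.6102,-.0429,0])
H=np.array([.5552,-.030]);print("machine y of cap rel handle",(Q.mean(0)[:2]-H)@YM[:2],"hub",(hub[:2]-H)@YM[:2], "x_m cap-hub",(Q.mean(0)-hub)@XM)
print("cap centre",rc)
```

```text
64 [ 0.6349 -0.0496  0.1282] area mm2 0
normal [-0.5916  0.0199  0.806 ] exp [-0.4924  0.0868  0.866 ]
extent y -0.015167022529255336 0.015807018929451345 other -0.011434058466776018 0.012847637570794252
323.0555419921875 185.05555725097656 5.0559563636779785
ray extents -0.015001291504848078 0.01584513724995523 -0.010405266207524256 0.012889864611987682
machine y of cap rel handle -0.005448216157684652 hub -0.0031533702421763276 x_m cap-hub 0.02546635781514413
cap centre [ 0.6349 -0.0496  0.1282]
```

```bash
cat >> h.py <<'E'
N30=-np.sin(np.pi/6)*XM+np.array([0,0,np.cos(np.pi/6)])
CAP=np.array([.636,-.0498,.1287])
E
python3 - <<'E'
from h import *
T0,o=pose()
A=mk([.49,-.03,.43],-N30,head(260)-0)
P1=mk(CAP+.2*N30,-N30,head(260))
w=lin(T0,A,10);pr(w);T=T0
for x in w:T=app(T,x)
pr(lin(T,P1,4))
E
```

```text
[[-0.0013,0.02,-0.0011,-0.1528,0.0415,-0.0418],
[-0.0022,0.0199,0.0018,-0.1529,0.0415,-0.0419],
[-0.0032,0.0192,0.0047,-0.1528,0.0414,-0.0418],
[-0.0041,0.0182,0.0075,-0.1529,0.0415,-0.0418],
[-0.0053,0.0166,0.0099,-0.1528,0.0415,-0.0419],
[-0.0064,0.0147,0.012,-0.1529,0.0415,-0.0418],
[-0.0075,0.0124,0.0139,-0.1528,0.0415,-0.0418],
[-0.0085,0.0099,0.0152,-0.1529,0.0414,-0.0419],
[-0.0096,0.0071,0.0162,-0.1528,0.0415,-0.0418],
[-0.0105,0.0041,0.0166,-0.1529,0.0415,-0.0418]]
[[0.0336,-0.0015,0.0058,0,-0,-0],
[0.0337,-0.0014,0.0058,0,-0,-0],
[0.0336,-0.0015,0.0057,0,-0,-0],
[0.0337,-0.0014,0.0058,0,-0,-0]]
```

move_arm(plan=[[-0.0013,0.02,-0.0011,-0.1528,0.0415,-0.0418],[-0.0022,0.0199,0.0018,-0.1529,0.0415,-0.0419],[-0.0032,0.0192,0.0047,-0.1528,0.0414,-0.0418],[-0.0041,0.0182,0.0075,-0.1529,0.0415,-0.0418],[-0.0053,0.0166,0.0099,-0.1528,0.0415,-0.0419],[-0.0064,0.0147,0.012,-0.1529,0.0415,-0.0418],[-0.0075,0.0124,0.0139,-0.1528,0.0415,-0.0418],[-0.0085,0.0099,0.0152,-0.1529,0.0414,-0.0419],[-0.0096,0.0071,0.0162,-0.1528,0.0415,-0.0418],[-0.0105,0.0041,0.0166,-0.1529,0.0415,-0.0418]])

```text
time: 15.12
ee_pos: [0.4889, -0.0301, 0.4289]
eef_rot: [-0.041, 0.863, -0.074, -0.498]
force: [-1.2, 1.0, 0.1]
opening: 0.278
```

move_arm(plan=[[0.0336,-0.0015,0.0058,0,0,0],[0.0337,-0.0014,0.0058,0,0,0],[0.0336,-0.0015,0.0057,0,0,0],[0.0337,-0.0014,0.0058,0,0,0],[0,0,0,0,0,0]], jaw=0.3)

```text
time: 15.75
ee_pos: [0.536, -0.0337, 0.2983]
eef_rot: [-0.042, 0.861, -0.077, -0.501]
force: [-0.3, -0.8, 0.7]
opening: 0.653
```

Run:
```python
from h import *
T0,o=pose();print(o["time"],o["joint_positions"].round(3),o["force"].round(2),T0.round(4).tolist(),o["opening"])
s,t=snap("j");crop(s,200,60,200,160,3.8,"s_j.png");crop(t,250,110,160,130,4.8,"t_j.png")
D=mk(CAP-.031*N30,-N30,head(260))
pr(lin(T0,D,10))
# lid plane from scene cloud
C=cloud(s);g=s["image"].astype(int)
pts=C[170:200,290:300].reshape(-1,3)
print(C[175:200:6,285:300:5].round(3).tolist())
```

```text
15.75 [ 0.488 -0.22  -0.776  0.523 -0.664  0.549] [-0.26 -0.78  0.72] [[0.4868, -0.1747, -0.8559, 0.536], [-0.09, -0.9846, 0.1498, -0.0337], [-0.8689, 0.0041, -0.495, 0.2983], [0.0, 0.0, 0.0, 1.0]] 0.6534300031111908
[[0.0229,-0.0002,-0.0004,0.0001,0.0006,-0.0004],
[0.0228,-0.0003,-0.0004,0.0001,0.0006,-0.0004],
[0.0229,-0.0002,-0.0004,0.0001,0.0005,-0.0004],
[0.0228,-0.0002,-0.0004,0.0002,0.0006,-0.0004],
[0.0229,-0.0003,-0.0004,0.0001,0.0006,-0.0004],
[0.0228,-0.0002,-0.0003,0.0001,0.0006,-0.0005],
[0.0229,-0.0002,-0.0004,0.0001,0.0005,-0.0004],
[0.0228,-0.0001,-0.0003,0.0001,0.0006,-0.0004],
[0.0229,-0.0002,-0.0003,0.0001,0.0006,-0.0004],
[0.0228,-0.0002,-0.0003,0.0001,0.0006,-0.0004]]
[[[0.621, -0.161, 0.316], [0.627, -0.152, 0.313], [0.633, -0.142, 0.311]], [[0.621, -0.162, 0.3], [0.633, -0.159, 0.304], [0.638, -0.148, 0.3]], [[0.477, -0.027, 0.141], [0.638, -0.164, 0.293], [0.645, -0.156, 0.291]], [[0.483, -0.034, 0.127], [0.636, -0.164, 0.275], [0.649, -0.161, 0.28]], [[0.513, -0.064, 0.138], [0.635, -0.163, 0.258], [0.652, -0.165, 0.268]]]
```

View pics/s_j.png

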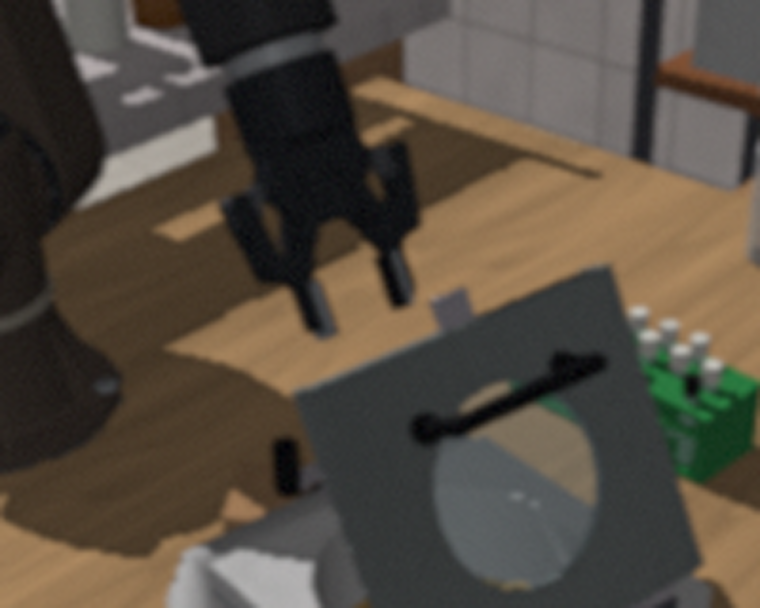

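View pics/t_j.png

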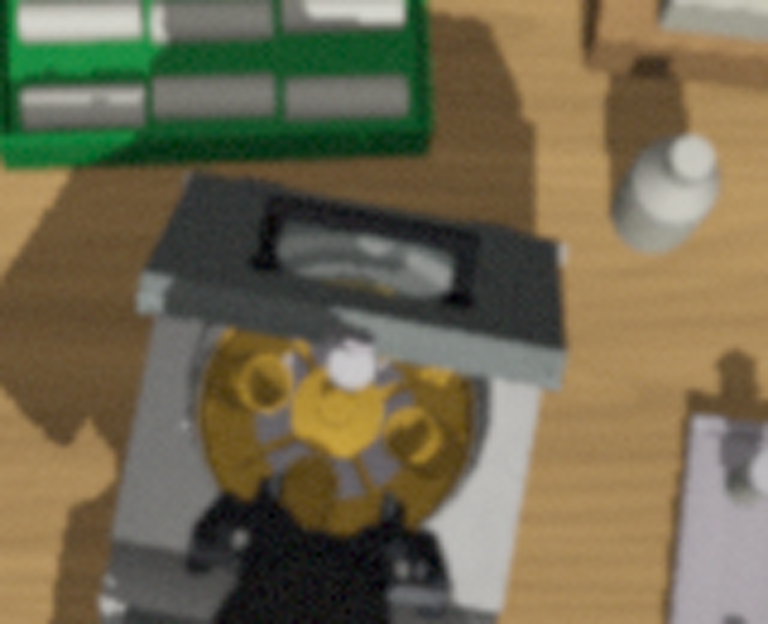

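The lid stays open (the surface slope measures about 60°). In the top crop the fingers line up with the cap at (351,362). I'll go down along the axis, 8 rows first.

move_arm(plan=[[0.0229,-0.0002,-0.0004,0.0001,0.0006,-0.0004],[0.0229,-0.0002,-0.0004,0.0001,0.0006,-0.0004],[0.0229,-0.0002,-0.0004,0.0001,0.0006,-0.0004],[0.0229,-0.0002,-0.0004,0.0001,0.0006,-0.0004],[0.0229,-0.0002,-0.0004,0.0001,0.0006,-0.0004],[0.0229,-0.0002,-0.0004,0.0001,0.0006,-0.0004],[0.0229,-0.0002,-0.0004,0.0001,0.0006,-0.0004],[0.0229,-0.0002,-0.0004,0.0001,0.0006,-0.0004],[0,0,0,0,0,0]])

```text
time: 16.98
ee_pos: [0.6343, -0.0506, 0.1693]
eef_rot: [-0.044, 0.864, -0.079, -0.495]
force: [0.4, 0.2, 0.1]
opening: 0.647
```

Run:
```python
from h import *
T0,o=pose();print(o["time"],o["joint_positions"].round(3),o["force"].round(2),T0.round(4).tolist(),o["opening"])
s,t=snap("k");crop(s,200,60,200,160,3.8,"s_k.png");crop(t,290,150,80,65,9,"t_k.png")
D=mk(CAP-.031*N30,-N30,head(260))
pr(lin(T0,D,2))
```

```text
16.975 [-0.075  0.087 -0.962  1.664 -0.056 -0.185] [0.38 0.25 0.07] [[0.4967, -0.1809, -0.8489, 0.6343], [-0.0935, -0.9835, 0.1549, -0.0506], [-0.8629, 0.0025, -0.5054, 0.1693], [0.0, 0.0, 0.0, 1.0]] 0.6468646911978502
[[0.0334,-0.0007,0.0097,-0.0026,-0.0031,-0.0029],
[0.0334,-0.0006,0.0096,-0.0025,-0.0031,-0.0029]]
```

View pics/s_k.png

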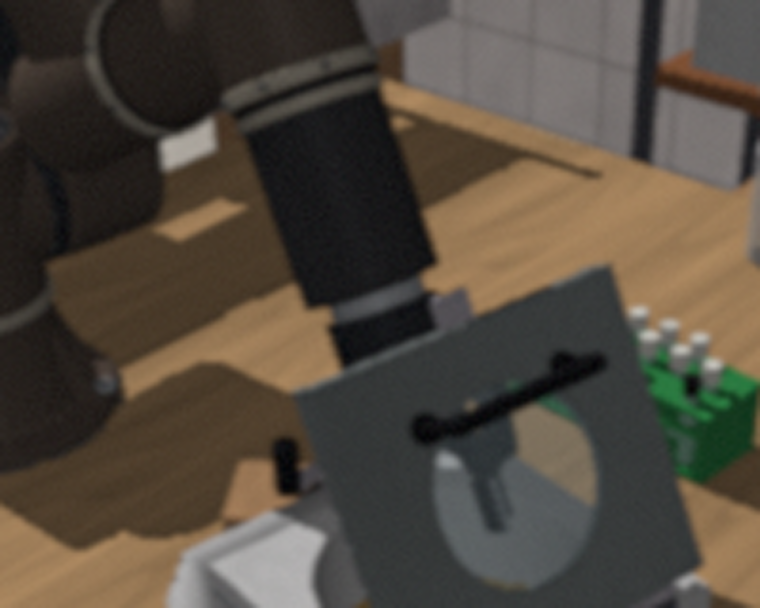

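View pics/t_k.png

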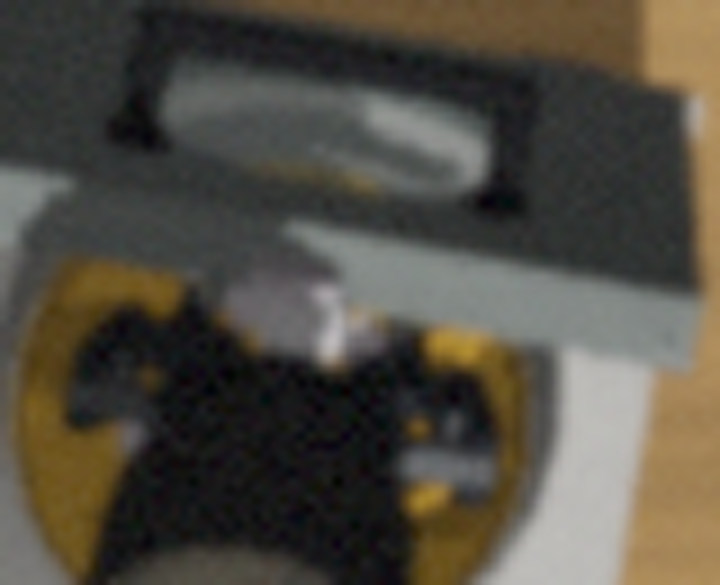

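The arm stopped short: the wrist is near singular (j5≈0) and j4 is at its limit of 1.67, so this branch doesn't reach. From the recorded joint/pose pairs I'll fit the arm's geometry and look for a reachable configuration.

```bash
cat > kin.py <<'E'
from h import *
from scipy.optimize import least_squares
LO=np.array([-3.07,-1.43,-1.02,-3.03,-3.05,-3.03]);HI=np.array([3.07,2.12,1.25,1.67,0,3.03])
def rx(a):return R.from_rotvec([a,0,0]).as_matrix()
def ry(a):return R.from_rotvec([0,a,0]).as_matrix()
def rz(a):return R.from_rotvec([0,0,a]).as_matrix()
def fk(q,p,full=False):
    d1,a1,L2,e,L3,y0,y1,L6,yz=p
    M=rz(q[0]);x=np.array([0,0,d1])
    x=x+M@[a1,y0,0];M=M@ry(q[1]);x=x+M@[0,0,L2];M=M@ry(-q[2]);x=x+M@[L3,0,e]
    M=M@rx(q[3]);x=x+M@[0,y1,yz];M=M@ry(-q[4]);x=x+M@[L6,0,0];M=M@rx(-q[5])
    T=np.eye(4);T[:3,:3]=M;T[:3,3]=x;return T
E
python3 - <<'E'
from kin import *
np.set_printoptions(precision=4,suppress=True)
D=[([1.61409633,.359405,.01107,-.00037,-1.22411,-.28806],[.1635,.6544,.23035]),
([.523,-.044,-.482,0,-1.133,-.523],[.4367,.0303,.2300]),
([.381,.006,-.581,0,-.981,.346],[.4339,-.033,.1705]),
([.313,-.064,-.4,.002,-1.226,1.133],[.4421,-.0589,.2735]),
([.299,.207,-.328,-.001,-1.045,-.472],[.5524,-.0302,.1777]),
([.267,.219,-.146,-.002,-1.218,-.44],[.5899,-.0367,.2469]),
([.210,.335,.144,.001,-1.386,-.383],[.6764,-.0522,.3062]),
([.204,.344,.401,.001,-1.632,-.377],[.6896,-.0537,.4185]),
([.488,-.220,-.776,.523,-.664,.549],[.536,-.0337,.2983]),
([-.075,.087,-.962,1.664,-.056,-.185],[.6343,-.0506,.1693])]
f=lambda p:np.concatenate([fk(q,p)[:3,3]-x for q,x in D])
s=least_squares(f,[.3,0,.4,0,.4,-.1,-.1,.2,0]);print(s.x,np.abs(s.fun).max());np.save("kp.npy",s.x)
M=fk(D[8][0],s.x)[:3,:3];print(M);print("obs",[[.4868,-.1747,-.8559],[-.09,-.9846,.1498],[-.8689,.0041,-.495]])
print(fk(D[0][0],s.x)[:3,:3])
M=fk(D[9][0],s.x)[:3,:3];print(M)
E
```

```text
[-0.1175  0.0614  0.4532  0.2717  0.4232 -0.292   0.0878 -0.0421 -0.2319] 0.1596111442910531
[[ 0.1976 -0.6513  0.7326]
 [ 0.4534  0.7233  0.5208]
 [-0.8691  0.2292  0.4383]]
obs [[0.4868, -0.1747, -0.8559], [-0.09, -0.9846, 0.1498], [-0.8689, 0.0041, -0.495]]
[[ 0.0004 -0.9702  0.2422]
 [-0.0016  0.2422  0.9702]
 [-1.     -0.0008 -0.0015]]
[[ 0.5049  0.8158 -0.2819]
 [ 0.0179 -0.3364 -0.9415]
 [-0.863   0.4704 -0.1845]]
```

```bash
sed -i 's/M@rx(q\[3\])/M@rx(-q[3])/; s/M@rx(-q\[5\])/M@rx(S6*q[5]+C6)/; s/^LO=/S6=-1;C6=np.pi\/2\nLO=/' kin.py
python3 - <<'E'
import kin
from kin import *
np.set_printoptions(precision=4,suppress=True)
D=[([1.61409633,.359405,.01107,-.00037,-1.22411,-.28806],[.1635,.6544,.23035]),
([.523,-.044,-.482,0,-1.133,-.523],[.4367,.0303,.2300]),
([.381,.006,-.581,0,-.981,.346],[.4339,-.033,.1705]),
([.313,-.064,-.4,.002,-1.226,1.133],[.4421,-.0589,.2735]),
([.299,.207,-.328,-.001,-1.045,-.472],[.5524,-.0302,.1777]),
([.267,.219,-.146,-.002,-1.218,-.44],[.5899,-.0367,.2469]),
([.210,.335,.144,.001,-1.386,-.383],[.6764,-.0522,.3062]),
([.204,.344,.401,.001,-1.632,-.377],[.6896,-.0537,.4185]),
([.488,-.220,-.776,.523,-.664,.549],[.536,-.0337,.2983]),
([-.075,.087,-.962,1.664,-.056,-.185],[.6343,-.0506,.1693])]
f=lambda p:np.concatenate([fk(q,p)[:3,3]-x for q,x in D])
best=None
rng=np.random.default_rng(0)
for k in range(20):
    s=least_squares(f,rng.uniform(-.4,.5,9))
    if best is None or s.cost<best.cost:best=s
s=best;print(s.x,np.abs(s.fun).max());np.save("kp.npy",s.x)
obs={0:[[0,-.242,-.97],[-.001,-.97,.242],[-1,.001,0]],8:[[.4868,-.1747,-.8559],[-.09,-.9846,.1498],[-.8689,.0041,-.495]],9:[[.4967,-.1809,-.8489],[-.0935,-.9835,.1549],[-.8629,.0025,-.5054]]}
for S in(1,-1):
    for i in obs:
        kin.S6=S;kin.C6=0
        M=fk(D[i][0],s.x)[:3,:3];print(S,i,R.from_matrix(M.T@np.array(obs[i])).as_rotvec())
E
```

```text
[ 0.1992 -0.0001  0.6018 -0.0002  0.4638 -0.     -0.1918  0.3736  0.0001] 0.0002665347240212376
1 0 [-0.9951 -0.0004 -0.0006]
1 8 [-2.6688 -0.0005 -0.0008]
1 9 [-1.2013  0.0003  0.0002]
-1 0 [-1.5712 -0.0006 -0.0005]
-1 8 [-1.5708  0.     -0.0008]
-1 9 [-1.5713  0.0004  0.0001]
```

The fit is excellent (residual 0.3 mm). Now I'll search for reachable grasp directions around the container's axis.

```bash
sed -i 's/^S6=.*/S6=-1;C6=-np.pi\/2/' kin.py
cat >> kin.py <<'E'
KP=np.load("kp.npy")
def ikerr(q,T):
    F=fk(q,KP);return np.r_[(F[:3,3]-T[:3,3])*5,R.from_matrix(F[:3,:3].T@T[:3,:3]).as_rotvec()]
def ik(T,q0):
    s=least_squares(ikerr,np.clip(q0,LO+1e-3,HI-1e-3),args=(T,),bounds=(LO,HI),xtol=1e-10,ftol=1e-10,max_nfev=200)
    return s.x,np.abs(s.fun).max()
def iks(T,n=30,seed=0):
    rng=np.random.default_rng(seed);out=[]
    for k in range(n):
        q0=rng.uniform(LO,HI);q0[0]=rng.uniform(-1,1);q0[1]=rng.uniform(-.6,1.2)
        q,e=ik(T,q0)
        if e<2e-3 and not any(np.abs(q-o).max()<.05 for o in out):out.append(q)
    return out
def margin(q):return np.minimum(q-LO,HI-q)
E
cat > s.py <<'E'
from kin import *
np.set_printoptions(precision=3,suppress=True)
g=CAP-.012*N30
for tilt in(30,25,35,40,50):
  for lam in(-40,-20,0,20,40):
    a=np.radians(tilt);b=np.radians(lam)
    d=(np.sin(a)*XM-np.cos(a)*np.array([0,0,1]))*np.cos(b)+np.sin(b)*YM
    if tilt==30 and lam==0: js=[head(260),head(80),np.cross(YM,d),-np.cross(YM,d)]
    else:
        c=np.cross(d,-N30);js=[c,-c]
    for j in js[:2]+js[2:]:
        T=mk(g+.019*d,d,j)
        for q in iks(T,14):print(tilt,lam,"q",q,"m",margin(q).min().round(3),flush=True)
E
timeout 570 python3 s.py
```

```text
30 -40 q [ 0.459  0.456 -0.803  1.221 -0.916  1.235] m 0.217
30 -40 q [ 0.459  0.456 -0.803  1.221 -0.916 -1.907] m 0.217
30 -20 q [ 0.173  0.285 -0.935  1.625 -0.503  1.166] m 0.045
30 -20 q [ 0.173  0.285 -0.935  1.625 -0.503 -1.975] m 0.045
30 20 q [ 0.027  0.261 -0.395 -0.641 -0.415  0.42 ] m 0.415
30 20 q [ 0.027  0.261 -0.395 -0.641 -0.415 -2.722] m 0.308
30 40 q [-0.316  0.401 -0.197 -1.061 -0.912  1.001] m 0.823
30 40 q [-0.316  0.401 -0.197 -1.061 -0.912 -2.141] m 0.823
25 -40 q [ 0.477  0.465 -0.74   1.087 -0.926  1.263] m 0.28
25 -40 q [ 0.477  0.465 -0.74   1.087 -0.926 -1.879] m 0.28
25 -20 q [ 0.281  0.301 -0.864  1.275 -0.528  1.187] m 0.156
25 -20 q [ 0.281  0.301 -0.864  1.275 -0.528 -1.954] m 0.156
25 20 q [ 0.037  0.277 -0.363 -0.551 -0.5    0.548] m 0.5
25 20 q [ 0.037  0.277 -0.363 -0.551 -0.5   -2.594] m 0.436
25 40 q [-0.288  0.41  -0.166 -0.986 -0.944  1.   ] m 0.854
25 40 q [-0.288  0.41  -0.166 -0.986 -0.944 -2.142] m 0.854
35 -40 q [ 0.436  0.452 -0.857  1.356 -0.922  1.208] m 0.163
35 -40 q [ 0.436  0.452 -0.857  1.356 -0.922 -1.934] m 0.163
35 20 q [-0.00
[... 244 characters left out ...]
.455 -0.904  1.486 -0.945  1.183] m 0.116
40 -40 q [ 0.41   0.455 -0.904  1.486 -0.945 -1.959] m 0.116
40 20 q [-0.064  0.247 -0.408 -0.983 -0.335  0.392] m 0.335
40 20 q [-0.064  0.247 -0.408 -0.983 -0.335 -2.749] m 0.281
40 40 q [-0.39   0.401 -0.256 -1.236 -0.889  1.043] m 0.764
40 40 q [-0.39   0.401 -0.256 -1.236 -0.889 -2.099] m 0.764
50 0 q [-0.336  0.237 -0.568 -2.247 -0.158  0.786] m 0.158
50 0 q [-0.336  0.237 -0.568 -2.247 -0.158 -2.355] m 0.158
50 20 q [-0.3    0.271 -0.434 -1.513 -0.444  0.779] m 0.444
50 20 q [-0.3    0.271 -0.434 -1.513 -0.444 -2.363] m 0.444
50 40 q [-0.482  0.429 -0.314 -1.425 -0.925  1.14 ] m 0.706
50 40 q [-0.482  0.429 -0.314 -1.425 -0.925 -2.002] m 0.706
```

```bash
cat > s2.py <<'E'
from kin import *
np.set_printoptions(precision=3,suppress=True)
g=CAP-.010*N30
for tilt in(45,50,55,60,65):
  for lam in(0,5,10,15,20):
    a=np.radians(tilt);b=np.radians(lam)
    d=(np.sin(a)*XM-np.cos(a)*np.array([0,0,1]))*np.cos(b)+np.sin(b)*YM
    c=np.cross(d,-N30);c/=np.linalg.norm(c)
    T=mk(g+.019*d,d,c)
    zt=min((T@[0,sy*.034,sz*.011,1])[2] for sy in(1,-1) for sz in(1,-1))
    ang=np.degrees(np.arccos(-d@N30))
    sol=iks(T,8)
    for q in sol:
        if abs(q[5])>1.8:continue
        q2,e2=ik(mk(g+.019*d+.08*N30,d,c),q)
        print(tilt,lam,"q",q,"m",margin(q).min().round(3),"ang",ang.round(0),"jaw.y",abs(c@YM).round(2),"tipz",zt.round(3),"lift",q2,e2.round(4),flush=True)
E
timeout 570 python3 s2.py
```

```text
45 15 q [-0.022  0.226 -0.455 -1.08  -0.173  0.162] m 0.173 ang 21.0 jaw.y 0.69 tipz 0.088 lift [ 0.219  0.047 -0.695 -0.426 -0.    -0.651] 0.0193
45 20 q [-0.166  0.248 -0.41  -1.234 -0.364  0.541] m 0.364 ang 25.0 jaw.y 0.58 tipz 0.087 lift [-0.008  0.063 -0.501 -0.898 -0.294  0.091] 0.0
50 0 q [-0.319  0.23  -0.555 -2.206 -0.137  0.733] m 0.137 ang 20.0 jaw.y 1.0 tipz 0.099 lift [-0.25   0.053 -0.589 -2.141 -0.019  0.616] 0.0662
50 0 q [-0.174  0.22  -0.48  -1.894 -0.     0.323] m 0.0 ang 20.0 jaw.y 1.0 tipz 0.099 lift [-0.25   0.053 -0.589 -2.141 -0.019  0.616] 0.0662
50 10 q [-0.138  0.224 -0.46  -1.499 -0.147  0.349] m 0.147 ang 22.0 jaw.y 0.89 tipz 0.092 lift [ 0.097  0.05  -0.584 -0.997 -0.    -0.301] 0.0589
50 15 q [-0.227  0.241 -0.45  -1.517 -0.303  0.598] m 0.303 ang 25.0 jaw.y 0.79 tipz 0.09 lift [ 0.156  0.044 -0.621 -0.765 -0.006 -0.398] 0.0
50 20 q [-0.297  0.266 -0.435 -1.506 -0.442  0.77 ] m 0.442 ang 28.0 jaw.y 0.68 tipz 0.088 lift [-0.14   0.071 -0.485 -1.189 -0.349  0.327] 0.0
55 0 q [-0.477  0.289 -0.758 -2.583 -0.478  1.241] m 0.262 ang 25.0 jaw.y 1.0 tipz 0.1 
[... 1364 characters left out ...]
  0.453 -0.928 -2.72  -0.96   1.486] m 0.092 ang 35.0 jaw.y 1.0 tipz 0.102 lift [-0.556  0.159 -0.889 -2.564 -0.666  1.266] 0.0
65 5 q [-0.591  0.434 -0.847 -2.532 -0.89   1.472] m 0.173 ang 35.0 jaw.y 0.99 tipz 0.1 lift [-0.557  0.144 -0.795 -2.336 -0.618  1.165] 0.0
65 10 q [-0.606  0.42  -0.764 -2.353 -0.845  1.435] m 0.256 ang 36.0 jaw.y 0.96 tipz 0.097 lift [-0.549  0.144 -0.722 -2.142 -0.62   1.09 ] 0.0
65 15 q [-0.609  0.417 -0.689 -2.189 -0.833  1.393] m 0.331 ang 38.0 jaw.y 0.91 tipz 0.095 lift [-0.55   0.157 -0.667 -1.99  -0.663  1.057] 0.0
65 20 q [-0.609  0.424 -0.623 -2.048 -0.852  1.361] m 0.397 ang 40.0 jaw.y 0.84 tipz 0.094 lift [-0.561  0.181 -0.622 -1.873 -0.732  1.06 ] 0.0
```

```bash
cat > s3.py <<'E'
from kin import *
np.set_printoptions(precision=3,suppress=True)
g=CAP-.010*N30;K=.013
Z=np.array([0,0,1.])
H=np.array([.5552,-.030,.198]);hinge=H+.17*XM-.052*Z
f=-.5*XM+.866*Z;npr=.866*XM+.5*Z
stud=np.array([.477,-.0655,.194])
rim=np.array([.6102,-.0429,.138])-.09*XM
def dist(p,o,u):
    w=p-o;t=w@u;return np.linalg.norm(w-t*u),t
res=[]
for tilt in range(20,61,5):
  for lam in(-45,-40,-35,-30,-25,-20,15,20,25,30,35,40,45):
    a=np.radians(tilt);b=np.radians(lam)
    d=(np.sin(a)*XM-np.cos(a)*Z)*np.cos(b)+np.sin(b)*YM
    c=np.cross(d,-N30);c/=np.linalg.norm(c)
    T=mk(g+K*d,d,c)
    zt=min((T@[0,sy*.034,sz*.011,1])[2] for sy in(1,-1) for sz in(1,-1))
    ang=np.degrees(np.arccos(-d@N30))
    if ang>42:continue
    ds=min(dist(stud+np.array([x,y,z])*.01,g,-d)[0] for x in(-1,1) for y in(-1,1) for z in(0,-1))
    dl=min(dist(hinge+.235*f-.008*npr+y*YM,g,-d)[0] for y in np.linspace(-.118,.118,30))
    # min distance axis to lid underside plane (perp coordinate) for t to lid edge
    dr=min(dist(rim+y*YM+ (abs(y)>0)*0,g,-d)[0] for y in np.linspace(-.06,.06,13))
    if min(ds,dl,dr)<.05:continue
    sol=[q for q in iks(T,6) if abs(q[5])<1.8]
    for q in sol:
        q2,e2=ik(mk(g+K*d+.08*N30,d,c),q)
        if e2>2e-3:continue
        print(tilt,lam,"q",q,"m",margin(q).min().round(2),margin(q2).min().round(2),"ang",ang.round(0),"jawy",abs(c@YM).round(2),"tipz",zt.round(3),"stud",ds.round(3),"lid",dl.round(3),"rim",dr.round(3),flush=True)
E
timeout 570 python3 s3.py
```

```text
20 -40 q [ 0.501  0.472 -0.666  0.944 -0.964  1.3  ] m 0.35 0.36 ang 41.0 jawy 0.2 tipz 0.089 stud 0.153 lid 0.063 rim 0.108
20 35 q [-0.206  0.374 -0.169 -0.838 -0.9    0.939] m 0.85 0.82 ang 36.0 jawy 0.24 tipz 0.089 stud 0.116 lid 0.053 rim 0.108
20 40 q [-0.271  0.414 -0.132 -0.914 -0.996  1.004] m 0.89 0.85 ang 41.0 jawy 0.2 tipz 0.089 stud 0.119 lid 0.07 rim 0.108
25 -40 q [ 0.491  0.457 -0.736  1.067 -0.937  1.274] m 0.28 0.29 ang 40.0 jawy 0.1 tipz 0.088 stud 0.15 lid 0.075 rim 0.103
25 -35 q [ 0.454  0.409 -0.77   1.104 -0.844  1.27 ] m 0.25 0.26 ang 35.0 jawy 0.12 tipz 0.089 stud 0.145 lid 0.063 rim 0.103
25 -30 q [ 0.411  0.365 -0.803  1.144 -0.748  1.261] m 0.22 0.24 ang 30.0 jawy 0.15 tipz 0.089 stud 0.14 lid 0.057 rim 0.103
25 -25 q [ 0.36   0.325 -0.833  1.188 -0.647  1.244] m 0.19 0.21 ang 25.0 jawy 0.18 tipz 0.089 stud 0.135 lid 0.057 rim 0.103
25 -20 q [ 0.301  0.289 -0.86   1.235 -0.541  1.213] m 0.16 0.2 ang 21.0 jawy 0.23 tipz 0.09 stud 0.129 lid 0.057 rim 0.103
25 15 q [ 0.138  0.245 -0.462 -0.322 -0.392  0.34 ] m 0.39 0.49 ang 16.0 jawy 0.31 tipz 0.092 stud 0.1
[... 4048 characters left out ...]
  0.525] m 0.36 0.29 ang 25.0 jawy 0.58 tipz 0.091 stud 0.052 lid 0.129 rim 0.073
45 25 q [-0.262  0.268 -0.386 -1.281 -0.521  0.745] m 0.52 0.5 ang 29.0 jawy 0.49 tipz 0.09 stud 0.055 lid 0.129 rim 0.073
45 30 q [-0.336  0.307 -0.357 -1.308 -0.66   0.893] m 0.66 0.62 ang 33.0 jawy 0.41 tipz 0.089 stud 0.062 lid 0.129 rim 0.073
45 35 q [-0.395  0.352 -0.325 -1.319 -0.787  0.998] m 0.7 0.66 ang 38.0 jawy 0.35 tipz 0.089 stud 0.071 lid 0.13 rim 0.074
50 30 q [-0.411  0.327 -0.39  -1.457 -0.702  0.991] m 0.63 0.59 ang 36.0 jawy 0.51 tipz 0.09 stud 0.052 lid 0.145 rim 0.064
50 35 q [-0.454  0.37  -0.357 -1.437 -0.82   1.07 ] m 0.66 0.63 ang 40.0 jawy 0.44 tipz 0.09 stud 0.063 lid 0.146 rim 0.066
```

Tilting the tool sideways works well (tilt 35°, lateral 25°, jaws roughly fore-and-aft). Joint margins are about 0.5 rad, with clearances of about 80 mm from the tool axis to the stud and 95 mm to the lid. I'll simulate the joint path there.

```bash
cat >> kin.py <<'E'
ZZ=np.array([0,0,1.]);Gp=CAP-.008*N30;KK=.011
def dd(tilt,lam):
    a=np.radians(tilt);b=np.radians(lam)
    return (np.sin(a)*XM-np.cos(a)*ZZ)*np.cos(b)+np.sin(b)*YM
D1=dd(35,25);J1=np.cross(D1,-N30);J1/=np.linalg.norm(J1)
def grasp(up=0,s=1):return mk(Gp+KK*D1+up*N30,D1,s*J1)
def sim(q,T,ws,quiet=False):
    mx=0
    for w in ws:
        T=app(T,w);q2,e=ik(T,q);dv=np.abs(q2-q)/.125/np.array([2.39,2.39,3.01,3.14,3.14,3.14])
        mx=max(mx,dv.max())
        if not quiet:print(T[:3,3].round(3),q2.round(3),"e",round(e,4),"v",dv.max().round(2))
        q=q2
    return q,T
E
python3 - <<'E'
from kin import *
np.set_printoptions(precision=3,suppress=True)
print(J1,J1@head(260))
T0,o=pose();q=o["joint_positions"]
ws=[np.array([-.03,0,0,0,0,0])]*6
print("retreat");q,T=sim(q,T0,ws)
for s in(1,-1):
    print("s",s)
    A=mk([.50,-.05,.40],dd(15,20),s*np.cross(dd(15,20),-N30))
    w=lin(T,A,12);qa,Ta=sim(q,T,w)
    B=grasp(.16,s);w2=lin(Ta,B,8);print('-');qb,Tb=sim(qa,Ta,w2)
    print('-');qc,Tc=sim(qb,Tb,lin(Tb,grasp(0,s),8))
E
```

```text
[-0.806  0.329 -0.491] -0.18372453487496218
retreat
[ 0.619 -0.045  0.195] [ 0.212  0.032 -0.918  1.012 -0.231  0.236] e 0.0 v 1.67
[ 0.604 -0.042  0.221] [ 0.31  -0.022 -0.868  0.788 -0.345  0.39 ] e 0.0 v 0.57
[ 0.589 -0.04   0.247] [ 0.37  -0.076 -0.827  0.667 -0.443  0.474] e 0.0 v 0.31
[ 0.574 -0.037  0.273] [ 0.416 -0.129 -0.79   0.592 -0.536  0.525] e 0.0 v 0.24
[ 0.559 -0.034  0.299] [ 0.457 -0.179 -0.756  0.541 -0.626  0.557] e 0.0 v 0.23
[ 0.544 -0.031  0.325] [ 0.495 -0.227 -0.722  0.506 -0.713  0.577] e 0.0 v 0.22
s 1
[ 0.541 -0.033  0.331] [ 0.482 -0.224 -0.661  0.417 -0.763  0.593] e 0.0 v 0.23
[ 0.537 -0.034  0.337] [ 0.462 -0.219 -0.603  0.334 -0.811  0.605] e 0.0 v 0.21
[ 0.533 -0.036  0.344] [ 0.436 -0.213 -0.546  0.258 -0.858  0.613] e 0.0 v 0.2
[ 0.53  -0.038  0.35 ] [ 0.404 -0.206 -0.491  0.185 -0.904  0.617] e 0.0 v 0.18
[ 0.526 -0.039  0.356] [ 0.369 -0.199 -0.438  0.117 -0.95   0.618] e 0.0 v 0.17
[ 0.522 -0.041  0.362] [ 0.33  -0.191 -0.388  0.052 -0.995  0.615] e 0.0 v 0.17
[ 0.518 -0.042  0.369] [ 0.289 -0.183 -0.34  -0.011 -1.039  0.608] e 0.0 v 0.16
[ 0.5
[... 3279 characters left out ...]
407 -0.502  3.03 ] e 0.0573 v 0.19
-
[ 0.578 -0.035  0.235] [ 0.14  -0.073 -0.54  -0.406 -0.458  3.03 ] e 0.0702 v 0.12
[ 0.587 -0.037  0.218] [ 0.145 -0.036 -0.548 -0.405 -0.415  3.03 ] e 0.0833 v 0.12
[ 0.597 -0.038  0.2  ] [ 0.151  0.001 -0.553 -0.404 -0.374  3.03 ] e 0.0966 v 0.13
[ 0.607 -0.04   0.183] [ 0.156  0.04  -0.557 -0.403 -0.334  3.03 ] e 0.1099 v 0.13
[ 0.617 -0.042  0.166] [ 0.16   0.08  -0.559 -0.402 -0.296  3.03 ] e 0.1233 v 0.13
[ 0.627 -0.043  0.148] [ 0.164  0.12  -0.558 -0.401 -0.26   3.03 ] e 0.1366 v 0.13
[ 0.637 -0.045  0.131] [ 0.167  0.161 -0.556 -0.401 -0.225  3.03 ] e 0.1498 v 0.14
[ 0.646 -0.047  0.114] [ 0.169  0.202 -0.551 -0.4   -0.193  3.03 ] e 0.1628 v 0.14
```

move_arm(plan=[[-0.01,0,0,0,0,0],[-0.015,0,0,0,0,0],[-0.02,0,0,0,0,0],[-0.03,0,0,0,0,0],[-0.03,0,0,0,0,0],[-0.03,0,0,0,0,0],[-0.03,0,0,0,0,0],[0,0,0,0,0,0]], jaw=0.03)

```text
time: 18.08
ee_pos: [0.5546, -0.0312, 0.3141]
eef_rot: [-0.042, 0.866, -0.075, -0.492]
force: [0.4, 0.3, 0.1]
opening: 0.51
```

Run:
```python
from kin import *
np.set_printoptions(precision=3,suppress=True)
T,o=pose();q=o["joint_positions"];print(o["time"],q,o["force"],T[:3,3],o["opening"]*85)
A=mk([.50,-.05,.40],dd(15,20),np.cross(dd(15,20),-N30))
w=lin(T,A,9);pr(w);qa,Ta=sim(q,T,w)
```

```text
18.075 [ 0.474 -0.203 -0.738  0.528 -0.661  0.566] [0.449 0.281 0.142] [ 0.555 -0.031  0.314] 43.36209676817824
[[-0.0111,0.0031,-0.0001,0.1048,-0.0458,-0.0222],
[-0.0111,0.0029,0.0002,0.1047,-0.0458,-0.0222],
[-0.0112,0.0026,0.0004,0.1048,-0.0458,-0.0222],
[-0.0112,0.0024,0.0006,0.1048,-0.0458,-0.0222],
[-0.0113,0.0023,0.0008,0.1047,-0.0458,-0.0222],
[-0.0112,0.0021,0.0012,0.1048,-0.0458,-0.0222],
[-0.0112,0.0021,0.0015,0.1048,-0.0458,-0.0222],
[-0.0112,0.0019,0.0017,0.1047,-0.0459,-0.0222],
[-0.0112,0.0019,0.0021,0.1048,-0.0458,-0.0222]]
[ 0.549 -0.033  0.324] [ 0.462 -0.202 -0.655  0.399 -0.736  0.594] e 0.0 v 0.33
[ 0.542 -0.035  0.333] [ 0.434 -0.199 -0.576  0.288 -0.807  0.612] e 0.0 v 0.28
[ 0.536 -0.037  0.343] [ 0.397 -0.193 -0.5    0.187 -0.876  0.62 ] e 0.0 v 0.26
[ 0.53  -0.039  0.352] [ 0.351 -0.186 -0.428  0.095 -0.942  0.621] e 0.0 v 0.23
[ 0.524 -0.042  0.362] [ 0.3   -0.178 -0.361  0.009 -1.007  0.615] e 0.0 v 0.22
[ 0.518 -0.044  0.371] [ 0.244 -0.169 -0.299 -0.072 -1.07   0.601] e 0.0 v 0.21
[ 0.512 -0.046  0.381] [ 0.185 -0.16  -0.242 -0.149 -1.132  0.582] e 0.0 v 0.2
[ 0.506 -0.048  0.39 ] [ 0.124 -0.151 -0.189 -0.224 -1.192  0.556] e 0.0 v 0.21
[ 0.5  -0.05  0.4 ] [ 0.061 -0.143 -0.143 -0.295 -1.249  0.523] e 0.0 v 0.21
```

move_arm(plan=[[-0.0111,0.0031,-0.0001,0.1048,-0.0458,-0.0222],[-0.0111,0.0029,0.0002,0.1048,-0.0458,-0.0222],[-0.0112,0.0026,0.0004,0.1048,-0.0458,-0.0222],[-0.0112,0.0024,0.0006,0.1048,-0.0458,-0.0222],[-0.0112,0.0023,0.0008,0.1048,-0.0458,-0.0222],[-0.0112,0.0021,0.0012,0.1048,-0.0458,-0.0222],[-0.0112,0.0021,0.0015,0.1048,-0.0458,-0.0222],[-0.0112,0.0019,0.0017,0.1048,-0.0458,-0.0222],[-0.0112,0.0019,0.0021,0.1048,-0.0458,-0.0222],[0,0,0,0,0,0]])

```text
time: 19.32
ee_pos: [0.5003, -0.0525, 0.3965]
eef_rot: [-0.488, 0.64, -0.199, -0.559]
force: [-0.1, -0.9, -0.7]
opening: 0.513
```

Run:
```python
from kin import *
np.set_printoptions(precision=3,suppress=True)
T,o=pose();q=o["joint_positions"];print(o["time"],q,o["force"],T[:3,3],o["opening"]*85)
w=lin(T,grasp(.13),8);pr(w);qa,Ta=sim(q,T,w)
```

```text
19.325 [ 0.058 -0.139 -0.146 -0.292 -1.246  0.521] [-0.138 -0.853 -0.727] [ 0.5   -0.053  0.396] 43.5807456990083
[[0.023,-0.0006,-0.0057,0.0901,-0.0019,-0.0431],
[0.023,-0.0001,-0.0057,0.0901,-0.0019,-0.0431],
[0.023,0.0004,-0.0058,0.0901,-0.0019,-0.0431],
[0.023,0.0008,-0.0059,0.09,-0.0019,-0.0431],
[0.0229,0.0013,-0.006,0.0901,-0.0019,-0.0432],
[0.0228,0.0017,-0.0062,0.0901,-0.0019,-0.0431],
[0.0228,0.0022,-0.0064,0.0901,-0.0019,-0.0431],
[0.0226,0.0025,-0.0067,0.0901,-0.0019,-0.0431]]
[ 0.511 -0.05   0.375] [ 0.04  -0.132 -0.188 -0.328 -1.169  0.473] e 0.0 v 0.2
[ 0.521 -0.048  0.354] [ 0.025 -0.124 -0.229 -0.364 -1.089  0.427] e 0.0 v 0.2
[ 0.531 -0.046  0.333] [ 0.013 -0.113 -0.269 -0.401 -1.007  0.382] e 0.0 v 0.21
[ 0.541 -0.044  0.311] [ 0.004 -0.1   -0.309 -0.441 -0.923  0.34 ] e 0.0 v 0.21
[ 0.552 -0.042  0.29 ] [-0.002 -0.084 -0.347 -0.484 -0.838  0.301] e 0.0 v 0.22
[ 0.562 -0.04   0.269] [-0.007 -0.065 -0.382 -0.531 -0.751  0.267] e 0.0 v 0.22
[ 0.572 -0.038  0.247] [-0.01  -0.042 -0.413 -0.587 -0.665  0.24 ] e 0.0 v 0.22
[ 0.582 -0.036  0.226] [-0.014 -0.014 -0.439 -0.652 -0.582  0.224] e 0.0 v 0.21
```

move_arm(plan=[[0.023,-0.0006,-0.0057,0.0901,-0.0019,-0.0431],[0.023,-0.0001,-0.0057,0.0901,-0.0019,-0.0431],[0.023,0.0004,-0.0058,0.0901,-0.0019,-0.0431],[0.023,0.0008,-0.0059,0.0901,-0.0019,-0.0431],[0.0229,0.0013,-0.006,0.0901,-0.0019,-0.0431],[0.0228,0.0017,-0.0062,0.0901,-0.0019,-0.0431],[0.0228,0.0022,-0.0064,0.0901,-0.0019,-0.0431],[0.0226,0.0025,-0.0067,0.0901,-0.0019,-0.0431],[0,0,0,0,0,0]])

```text
time: 20.45
ee_pos: [0.5804, -0.034, 0.2228]
eef_rot: [0.768, -0.447, 0.27, 0.37]
force: [0.4, -0.7, 0.3]
opening: 0.516
```

Run:
```python
from kin import *
np.set_printoptions(precision=3,suppress=True)
T,o=pose();q=o["joint_positions"];print(o["time"],q,o["force"],T[:3,3],o["opening"]*85)
w=lin(T,grasp(.04),5);pr(w);qa,Ta=sim(q,T,w)
s,t=snap("l");crop(s,200,60,200,160,3.8,"s_l.png");crop(t,250,110,160,130,4.8,"t_l.png")
```

```text
20.45 [-0.01  -0.012 -0.443 -0.651 -0.581  0.223] [ 0.439 -0.672  0.261] [ 0.58  -0.034  0.223] 43.88118209143493
[[0.0159,-0.0009,-0.0077,0.0002,-0.0002,-0.0012],
[0.0158,-0.0008,-0.0077,0.0002,-0.0002,-0.0013],
[0.0159,-0.0008,-0.0076,0.0002,-0.0002,-0.0012],
[0.0159,-0.0008,-0.0077,0.0002,-0.0001,-0.0013],
[0.0158,-0.0008,-0.0077,0.0001,-0.0002,-0.0012]]
[ 0.59  -0.036  0.208] [-0.027  0.024 -0.434 -0.689 -0.568  0.277] e 0.0 v 0.14
[ 0.599 -0.038  0.193] [-0.043  0.061 -0.423 -0.727 -0.557  0.33 ] e 0.0 v 0.14
[ 0.608 -0.04   0.178] [-0.059  0.098 -0.411 -0.765 -0.547  0.383] e 0.0 v 0.13
[ 0.617 -0.042  0.163] [-0.074  0.135 -0.398 -0.803 -0.538  0.435] e 0.0 v 0.13
[ 0.627 -0.043  0.148] [-0.09   0.172 -0.385 -0.84  -0.531  0.487] e 0.0 v 0.13
```

View pics/s_l.png

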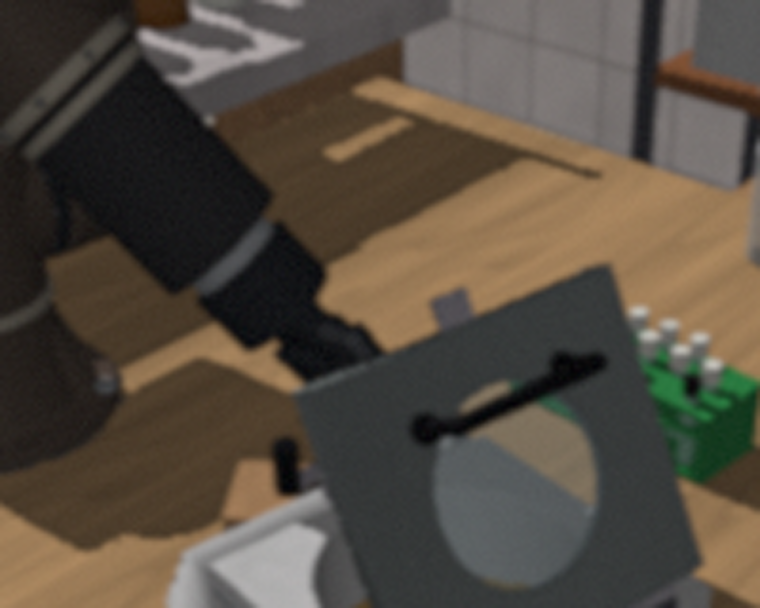

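View pics/t_l.png

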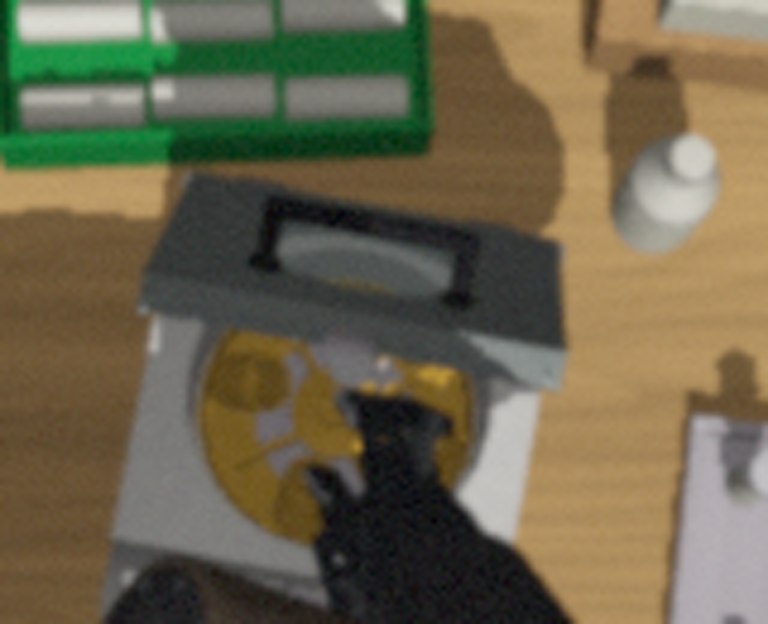

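The gripper comes in from the right. In the top crop the fingertips are at about (350,400) and (320,480), and the cap is shaded at (345,355). The catch and lid are clear. Continuing along the container axis.

move_arm(plan=[[0.0159,-0.0009,-0.0077,0.0002,-0.0002,-0.0012],[0.0159,-0.0009,-0.0077,0.0002,-0.0002,-0.0012],[0.0159,-0.0009,-0.0077,0.0002,-0.0002,-0.0012],[0.0159,-0.0009,-0.0077,0.0002,-0.0002,-0.0012],[0.0159,-0.0009,-0.0077,0.0002,-0.0002,-0.0012],[0,0,0,0,0,0]])

```text
time: 21.3
ee_pos: [0.6292, -0.0446, 0.151]
eef_rot: [0.771, -0.448, 0.267, 0.367]
force: [-0.8, 0.5, -0.7]
opening: 0.513
```

Run:
```python
from kin import *
np.set_printoptions(precision=3,suppress=True)
T,o=pose();q=o["joint_positions"];print(o["time"],q,o["force"],T[:3,3],o["opening"]*85)
w=lin(T,grasp(0),5);pr(w)
s,t=snap("m");crop(s,300,140,80,70,8,"s_m.png");crop(t,290,150,80,65,9,"t_m.png")
# predicted finger tip positions in pixels
for n,y in(("tip+",.0215),("tip-",-.0215)):print(n,proj(t,(T@[-.005,y,0,1])[:3]))
print("cap px",proj(t,CAP),proj(s,CAP))
```

```text
21.3 [-0.091  0.172 -0.379 -0.839 -0.533  0.485] [-0.775  0.517 -0.718] [ 0.629 -0.045  0.151] 43.57855305455917
[[0.0074,0.0008,-0.0035,-0.0001,0.0002,0.0007],
[0.0074,0.0008,-0.0036,-0.0001,0.0002,0.0007],
[0.0074,0.0007,-0.0035,-0.0001,0.0002,0.0008],
[0.0075,0.0008,-0.0035,-0,0.0002,0.0007],
[0.0074,0.0008,-0.0036,-0.0001,0.0003,0.0007]]
tip+ [[319.653 193.783]]
tip- [[324.666 181.453]]
cap px [[323.078 185.841]] [[322.97  218.143]]
```

View pics/s_m.png

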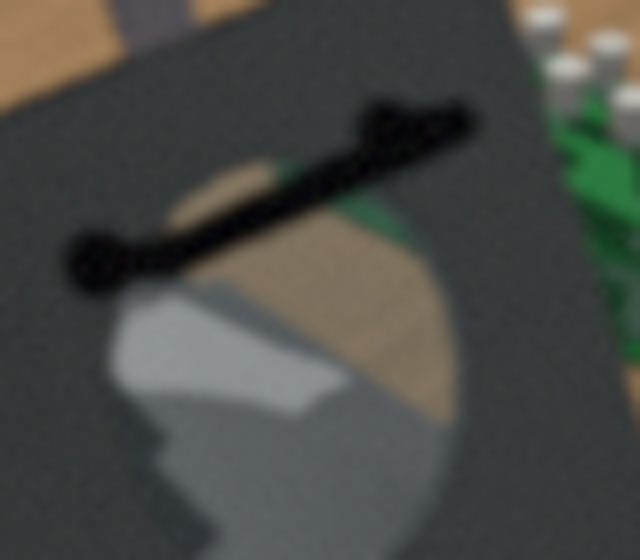

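View pics/t_m.png

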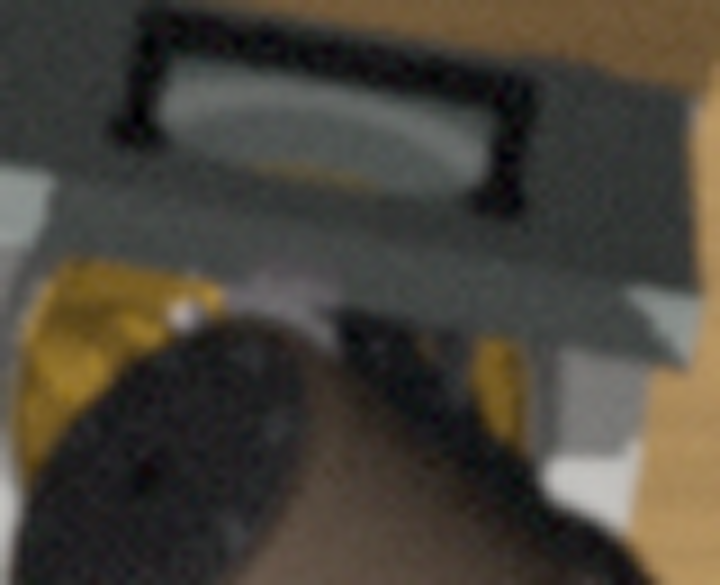

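Both cameras are blocked now: the arm covers the cap from above, and the lid covers it from the side. I'll do the last 40 mm by dead reckoning and watch the force.

move_arm(plan=[[0.0074,0.0008,-0.0035,0,0.0002,0.0007],[0.0074,0.0008,-0.0035,0,0.0002,0.0007],[0.0074,0.0008,-0.0035,0,0.0002,0.0007],[0.004,0.0004,-0.0019,0,0,0],[0,0,0,0,0,0]])

```text
time: 22.02
ee_pos: [0.6409, -0.046, 0.1239]
eef_rot: [0.771, -0.447, 0.268, 0.367]
force: [-0.2, 0.6, 0.4]
opening: 0.516
```

move_arm(plan=[[0.0054,0.0006,-0.0026,0,0.0002,0.0007],[0.0054,0.0006,-0.0026,0,0.0002,0.0007],[0,0,0,0,0,0]])

```text
time: 22.4
ee_pos: [0.6458, -0.0467, 0.113]
eef_rot: [0.77, -0.446, 0.269, 0.367]
force: [0.8, 0.1, -0.4]
opening: 0.519
```

Run:
```python
from kin import *
np.set_printoptions(precision=4,suppress=True)
T,o=pose();q=o["joint_positions"];print(o["time"],q,o["force"],T[:3,3],o["opening"]*85)
print(row(T,grasp(0)))
```

```text
22.4 [-0.1206  0.2553 -0.3545 -0.9234 -0.5166  0.5997] [ 0.7633  0.1057 -0.409 ] [ 0.6458 -0.0467  0.113 ] 44.149638533918754
[-0.0002 -0.0008  0.0001 -0.003   0.0001  0.0004]
```

No contact force and exactly on target, so I'll close gently.

move_arm(plan=[[0,0,0,0,0,0],[0,0,0,0,0,0],[0,0,0,0,0,0],[0,0,0,0,0,0],[0,0,0,0,0,0],[0,0,0,0,0,0]], jaw=-1, force=30)

```text
time: 23.15
ee_pos: [0.6459, -0.0466, 0.1137]
eef_rot: [0.77, -0.447, 0.268, 0.367]
force: [0.5, 0.1, -0.1]
opening: 0.351
```

The opening of 29.8 mm (the bar read about 1.3 mm low as well) matches the 31 mm cap. Next I'll plan the withdrawal along the pocket axis, the uprighting, and the move to the tray.

Run:
```python
from kin import *
np.set_printoptions(precision=4,suppress=True)
T,o=pose();q=o["joint_positions"]
n=T[:3,:3].T@N30;print("n in tool",n)
w=[np.r_[n*.012,0,0,0].round(4)]*7
pr(w[:1]);q1,T1=sim(q,T,w)
# container pose in tool
# upright rotation about YM by +30deg (brings N30 to z)
U=R.from_rotvec(YM*np.pi/6).as_matrix();print("up check",U@N30)
# place: tray centre; candidate yaw about z of the tool
tray=np.array([.4748,-.3764])
for yaw in range(-90,91,15):
    M=R.from_rotvec([0,0,np.radians(yaw)]).as_matrix()@U@T1[:3,:3]
    capc=np.array([tray[0]-.005,tray[1]-.01,.098])
    off=M@(T[:3,:3].T@(T[:3,3]-CAP))
    G=np.eye(4);G[:3,:3]=M;G[:3,3]=capc+off
    G2=G.copy();G2[2,3]+=.15
    qg,e=ik(G2,q1);qh,e2=ik(G,qg)
    back=-M[:,0]
    print(yaw,"e",e.round(4),e2.round(4),"m",margin(qh).min().round(2),qh,"body dir",back,"jaw",M[:,1])
```

```text
n in tool [-0.9027 -0.0002  0.4302]
[[-0.0108,-0,0.0052,0,0,0]]
[ 0.64  -0.046  0.124] [-0.112  0.229 -0.364 -0.9   -0.52   0.567] e 0.0 v 0.08
[ 0.634 -0.044  0.135] [-0.102  0.204 -0.374 -0.875 -0.524  0.533] e 0.0 v 0.09
[ 0.628 -0.043  0.145] [-0.093  0.179 -0.383 -0.851 -0.528  0.498] e 0.0 v 0.09
[ 0.622 -0.042  0.155] [-0.083  0.154 -0.392 -0.826 -0.532  0.463] e 0.0 v 0.09
[ 0.616 -0.041  0.166] [-0.073  0.129 -0.4   -0.801 -0.538  0.428] e 0.0 v 0.09
[ 0.611 -0.04   0.176] [-0.063  0.104 -0.408 -0.775 -0.543  0.393] e 0.0 v 0.09
[ 0.605 -0.039  0.186] [-0.052  0.079 -0.416 -0.75  -0.549  0.357] e 0.0 v 0.09
up check [ 0. -0.  1.]
-90 e 0.0 0.0 m 0.22 [-0.3685  0.232  -0.6762 -0.0123 -0.2178 -1.5528] body dir [-0.4023  0.1525  0.9027] jaw [ 0.3541  0.9352 -0.0002]
-75 e 0.0 0.0 m 0.45 [-0.4916  0.2605 -0.4702 -0.3832 -0.4541 -0.8665] body dir [-0.4281  0.0432  0.9027] jaw [ 0.1     0.995  -0.0002]
-60 e 0.0 0.0 m 0.64 [-0.5863  0.3022 -0.3509 -0.5082 -0.645  -0.4548] body dir [-0.4247 -0.0691  0.9027] jaw [-0.161   0.987  -0.0002]
-45 e 0.0 0.0 m 0.77 [-0.6423  0.3526 -0.2548
[... 604 characters left out ...]
 [-0.995   0.1    -0.0002]
30 e 0.0 0.0 m 1.1 [-0.5793  0.5915  0.0803 -0.3293 -1.3813  0.8564] body dir [ 0.0691 -0.4247  0.9027] jaw [-0.987  -0.161  -0.0002]
45 e 0.0 0.0 m 1.12 [-0.5311  0.6186  0.1001 -0.2541 -1.4279  1.039 ] body dir [ 0.1766 -0.3923  0.9027] jaw [-0.9117 -0.4109 -0.0002]
60 e 0.0 0.0 m 1.12 [-0.4783  0.6345  0.0963 -0.1727 -1.4469  1.2211] body dir [ 0.2722 -0.3332  0.9027] jaw [-0.7743 -0.6329 -0.0002]
75 e 0.0 0.0 m 1.09 [-0.4229  0.6384  0.0674 -0.0869 -1.4372  1.4008] body dir [ 0.3491 -0.2514  0.9027] jaw [-0.5841 -0.8117 -0.0002]
90 e 0.0 0.0 m 1.03 [-0.367   0.6299  0.0137  0.002  -1.3994  1.5751] body dir [ 0.4023 -0.1525  0.9027] jaw [-0.3541 -0.9352 -0.0002]
```

move_arm(plan=[[-0.0045,0,0.0022,0,0,0],[-0.0045,0,0.0022,0,0,0]])

```text
time: 23.4
ee_pos: [0.6407, -0.0457, 0.1226]
eef_rot: [0.77, -0.447, 0.269, 0.367]
force: [1.1, -0.5, -0.2]
opening: 0.352
```

move_arm(plan=[[-0.0108,0,0.0052,0,0,0],[-0.0108,0,0.0052,0,0,0],[-0.0108,0,0.0052,0,0,0],[-0.0108,0,0.0052,0,0,0],[-0.0108,0,0.0052,0,0,0]])

```text
time: 24.02
ee_pos: [0.611, -0.0401, 0.175]
eef_rot: [0.77, -0.447, 0.268, 0.367]
force: [0.7, -0.2, -0.9]
opening: 0.348
```

Run:
```python
from kin import *
np.set_printoptions(precision=4,suppress=True)
T,o=pose();q=o["joint_positions"];print(o["time"],q,o["force"],T[:3,3],o["opening"]*85)
n=T[:3,:3].T@N30;print(n);w=[np.r_[n*.016,0,0,0].round(4)]*7
pr(w[:1]);q1,T1=sim(q,T,w)
s,t=snap("n");crop(s,200,60,200,160,3.8,"s_n.png");crop(t,250,110,160,130,4.8,"t_n.png")
```

```text
24.025 [-0.063   0.1065 -0.4075 -0.7772 -0.5427  0.3952] [ 0.6516 -0.1749 -0.8565] [ 0.611  -0.0401  0.175 ] 29.612369398784153
[-0.9027 -0.0001  0.4303]
[[-0.0144,-0,0.0069,0,0,0]]
[ 0.603 -0.039  0.189] [-0.05   0.073 -0.418 -0.744 -0.551  0.349] e 0.0 v 0.12
[ 0.595 -0.037  0.203] [-0.036  0.04  -0.427 -0.71  -0.561  0.301] e 0.0 v 0.12
[ 0.587 -0.036  0.217] [-0.021  0.007 -0.436 -0.676 -0.571  0.254] e 0.0 v 0.12
[ 0.58  -0.034  0.23 ] [-0.007 -0.026 -0.444 -0.643 -0.583  0.206] e 0.0 v 0.12
[ 0.572 -0.033  0.244] [ 0.007 -0.058 -0.45  -0.609 -0.597  0.16 ] e 0.0 v 0.12
[ 0.564 -0.032  0.258] [ 0.022 -0.09  -0.455 -0.577 -0.611  0.114] e 0.0 v 0.12
[ 0.556 -0.03   0.272] [ 0.036 -0.122 -0.46  -0.545 -0.627  0.069] e 0.0 v 0.11
```

View pics/s_n.png

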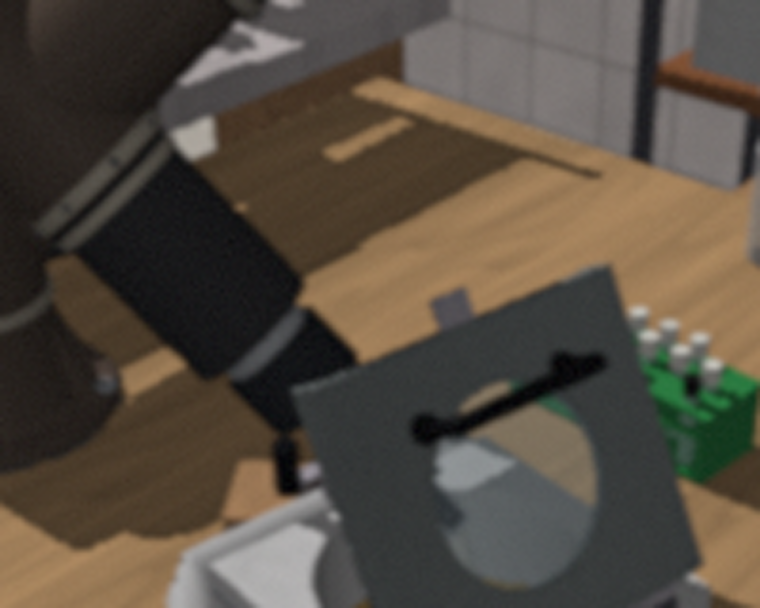

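View pics/t_n.png

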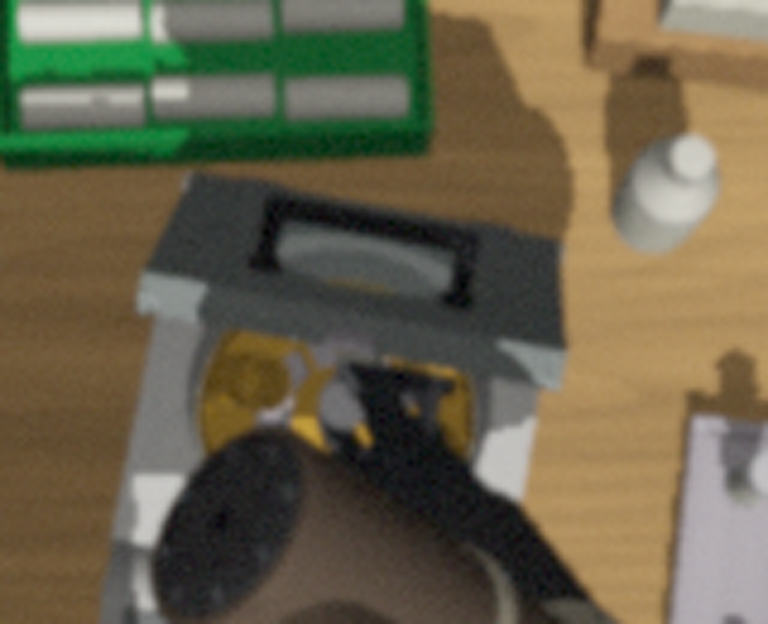

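The grey cap is now between the fingers at about (342,405) in the top crop. It came out with the gripper, and the lid is untouched. I'll keep drawing it out.

move_arm(plan=[[-0.0144,0,0.0069,0,0,0],[-0.0144,0,0.0069,0,0,0],[-0.0144,0,0.0069,0,0,0],[-0.0144,0,0.0069,0,0,0],[-0.0144,0,0.0069,0,0,0],[-0.0144,0,0.0069,0,0,0],[-0.0144,0,0.0069,0,0,0],[0,0,0,0,0,0]])

```text
time: 25.12
ee_pos: [0.5566, -0.0301, 0.2721]
eef_rot: [0.771, -0.447, 0.268, 0.367]
force: [-0.1, -0.0, -1.0]
opening: 0.35
```

Run:
```python
from kin import *
np.set_printoptions(precision=4,suppress=True)
T,o=pose();q=o["joint_positions"];print(o["time"],q,o["force"],T[:3,3],o["opening"]*85)
s,t=snap("o");crop(s,200,60,200,160,3.8,"s_o.png");crop(t,250,110,180,150,4,"t_o.png")
U=R.from_rotvec(YM*np.pi/6).as_matrix()
cr=np.array([-KK,0,0])+ (T[:3,:3].T@N30)*.008  # cap top centre in tool frame
np.save("cr.npy",cr)
cap=T[:3,:3]@cr+T[:3,3];print("cap",cap)
M=U@T[:3,:3]
def at(c):
    G=np.eye(4);G[:3,:3]=M;G[:3,3]=np.array(c)-M@cr;return G
w1=lin(T,at(cap+[-.02,-.05,.05]),7);pr(w1);q1,T1=sim(q,T,w1)
w2=lin(T1,at([.47,-.386,.24]),9);pr(w2);q2,T2=sim(q1,T1,w2)
```

```text
25.125 [ 0.036  -0.1216 -0.4587 -0.5466 -0.6264  0.071 ] [-0.1075 -0.048  -1.0128] [ 0.5566 -0.0301  0.2721] 29.717131435207126
cap [ 0.5462 -0.033   0.2872]
[[-0.0097,-0.0023,-0.0034,0.0317,0.0139,0.0663],
[-0.0097,-0.0018,-0.0035,0.0316,0.0139,0.0664],
[-0.0098,-0.0012,-0.0035,0.0317,0.0139,0.0663],
[-0.0098,-0.0007,-0.0037,0.0316,0.014,0.0663],
[-0.0098,-0.0002,-0.0038,0.0317,0.0139,0.0663],
[-0.0097,0.0004,-0.0039,0.0316,0.0139,0.0664],
[-0.0096,0.0008,-0.0041,0.0317,0.0139,0.0663]]
[ 0.552 -0.037  0.279] [ 0.013 -0.104 -0.407 -0.514 -0.733  0.021] e 0.0 v 0.27
[ 0.548 -0.044  0.286] [-0.011 -0.082 -0.351 -0.492 -0.84  -0.019] e 0.0 v 0.27
[ 0.544 -0.051  0.292] [-0.035 -0.056 -0.293 -0.476 -0.945 -0.053] e 0.0 v 0.27
[ 0.54  -0.058  0.299] [-0.057 -0.027 -0.235 -0.463 -1.048 -0.084] e 0.0 v 0.26
[ 0.536 -0.065  0.306] [-0.078  0.005 -0.176 -0.454 -1.149 -0.112] e 0.0 v 0.26
[ 0.532 -0.072  0.312] [-0.097  0.039 -0.117 -0.448 -1.247 -0.139] e 0.0 v 0.25
[ 0.528 -0.079  0.319] [-0.115  0.075 -0.058 -0.443 -1.344 -0.165] e 0.0 v 0.25
[[-0.0048,-0.006,-0.0351,-0,-0,0],
[-0.0048,-0.0
[... 278 characters left out ...]
308] [-0.185  0.098 -0.054 -0.449 -1.356 -0.093] e 0.0 v 0.23
[ 0.515 -0.146  0.298] [-0.252  0.124 -0.046 -0.452 -1.368 -0.023] e 0.0 v 0.23
[ 0.509 -0.18   0.287] [-0.318  0.154 -0.035 -0.454 -1.38   0.044] e 0.0 v 0.22
[ 0.503 -0.213  0.276] [-0.38   0.187 -0.019 -0.453 -1.391  0.107] e 0.0 v 0.21
[ 0.497 -0.247  0.265] [-0.44   0.222  0.    -0.451 -1.402  0.167] e 0.0 v 0.2
[ 0.49  -0.281  0.254] [-0.496  0.26   0.024 -0.447 -1.414  0.224] e 0.0 v 0.19
[ 0.484 -0.314  0.244] [-0.55   0.299  0.051 -0.443 -1.425  0.276] e 0.0 v 0.18
[ 0.478 -0.348  0.233] [-0.6    0.34   0.083 -0.437 -1.438  0.325] e 0.0 v 0.17
[ 0.472 -0.382  0.222] [-0.648  0.382  0.118 -0.43  -1.451  0.37 ] e 0.0 v 0.16
```

View pics/s_o.png

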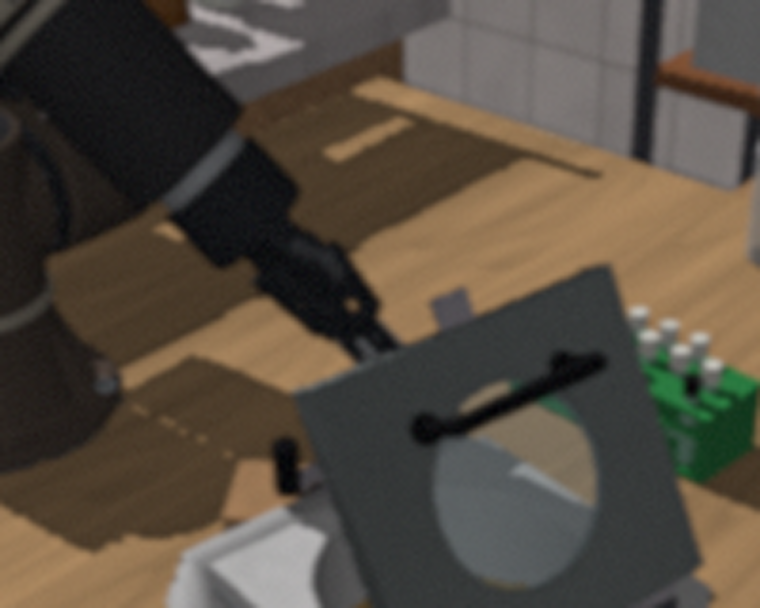

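View pics/t_o.png

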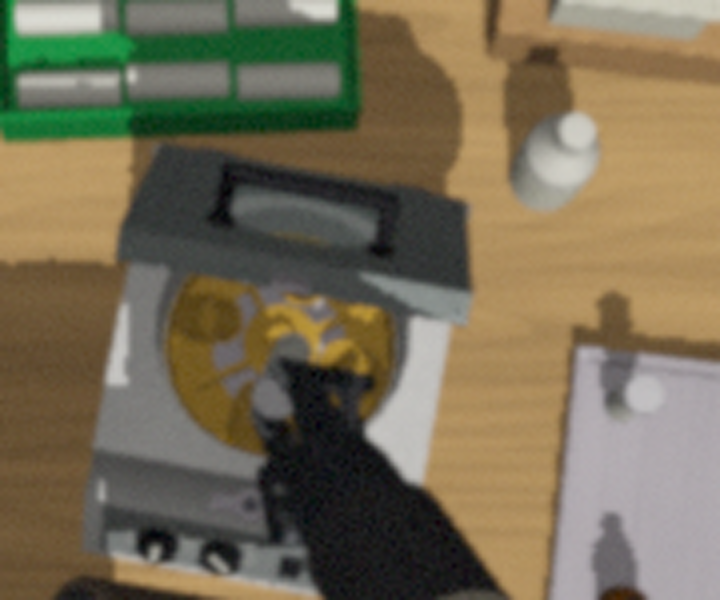

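The container hangs clear of the rotor: cap at about (272,398), foot near (295,345), held by the fingers. I'll upright it while moving away, then carry it over the tray.

move_arm(plan=[[-0.0097,-0.0023,-0.0034,0.0317,0.0139,0.0663],[-0.0097,-0.0018,-0.0035,0.0317,0.0139,0.0663],[-0.0098,-0.0012,-0.0035,0.0317,0.0139,0.0663],[-0.0098,-0.0007,-0.0037,0.0317,0.0139,0.0663],[-0.0098,-0.0002,-0.0038,0.0317,0.0139,0.0663],[-0.0097,0.0004,-0.0039,0.0317,0.0139,0.0663],[-0.0096,0.0008,-0.0041,0.0317,0.0139,0.0663],[0,0,0,0,0,0]])

```text
time: 26.22
ee_pos: [0.5292, -0.0793, 0.3168]
eef_rot: [0.696, -0.302, 0.44, 0.481]
force: [0.8, 0.7, -1.4]
opening: 0.349
```

move_arm(plan=[[-0.0048,-0.006,-0.0351,0,0,0],[-0.0048,-0.006,-0.0351,0,0,0],[-0.0048,-0.006,-0.0351,0,0,0],[-0.0048,-0.006,-0.0351,0,0,0],[-0.0048,-0.006,-0.0351,0,0,0],[-0.0048,-0.006,-0.0351,0,0,0],[-0.0048,-0.006,-0.0351,0,0,0],[-0.0048,-0.006,-0.0351,0,0,0],[-0.0048,-0.006,-0.0351,0,0,0],[0,0,0,0,0,0]])

```text
time: 27.48
ee_pos: [0.4699, -0.3831, 0.2183]
eef_rot: [0.697, -0.301, 0.44, 0.48]
force: [-0.1, 0.4, -0.2]
opening: 0.348
```

Run:
```python
from kin import *
np.set_printoptions(precision=4,suppress=True)
T,o=pose();q=o["joint_positions"];print(o["time"],q,o["force"],T[:3,3],o["opening"]*85)
s,t=snap("p");crop(s,80,130,200,160,3.8,"s_p.png");crop(t,370,170,110,120,5,"t_p.png")
cr=np.load("cr.npy");print("cap",T[:3,:3]@cr+T[:3,3])
```

```text
27.475 [-0.651   0.3865  0.1158 -0.4297 -1.4485  0.3708] [-0.1296  0.4157 -0.1976] [ 0.4699 -0.3831  0.2183] 29.550069562751283
cap [ 0.4683 -0.3876  0.2362]
```

View pics/s_p.png

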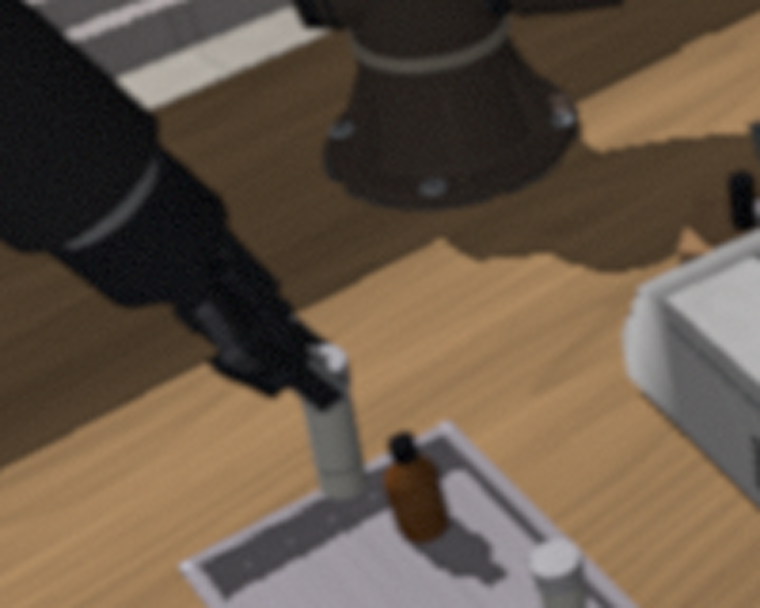

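View pics/t_p.png

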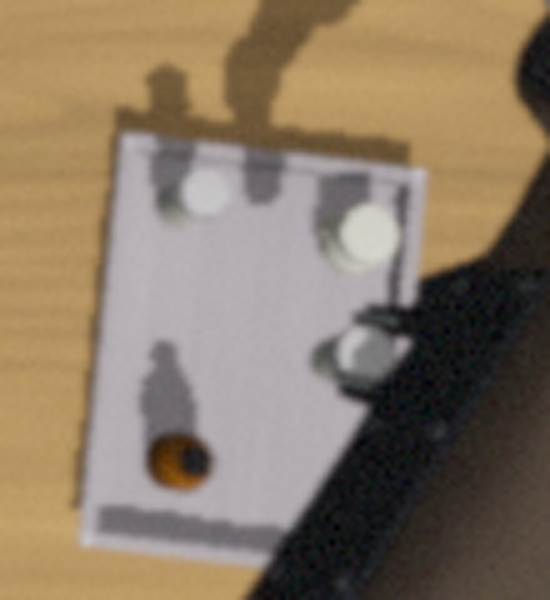

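The container is held above the tray. In the scene crop it runs from the cap at (330,355) to the foot at (340,490). In the top crop the cap is at (365,352) and the foot shows at about (335,360). I'll check how upright it is.

Run:
```python
from kin import *
np.set_printoptions(precision=2,suppress=True)
s=load("scene_p");t=load("top_p")
T,o=pose();cr=np.load("cr.npy");cap=T[:3,:3]@cr+T[:3,3];foot=cap-[0,0,.095]
def S(p):return (p-[80,130])*3.8
def Tt(p):return (p-[370,170])*5
print("pred scene cap,foot",S(proj(s,cap)),S(proj(s,foot)),"top",Tt(proj(t,cap)),Tt(proj(t,foot)))
crop(s,150,210,40,60,11,"s_p2.png");crop(t,425,230,32,28,20,"t_p2.png")
print("crop2 scene",(proj(s,np.array([cap,foot]))-[150,210])*11+5,"top",(proj(t,np.array([cap,foot]))-[425,230])*20+10)
```

```text
pred scene cap,foot [[316.69 357.8 ]] [[353.8 476.4]] top [[364.77 349.52]] [[318.82 355.78]]
crop2 scene [[151.73 160.75]
 [259.17 504.06]] top [[369.07 208.08]
 [185.28 233.11]]
```

View pics/s_p2.png

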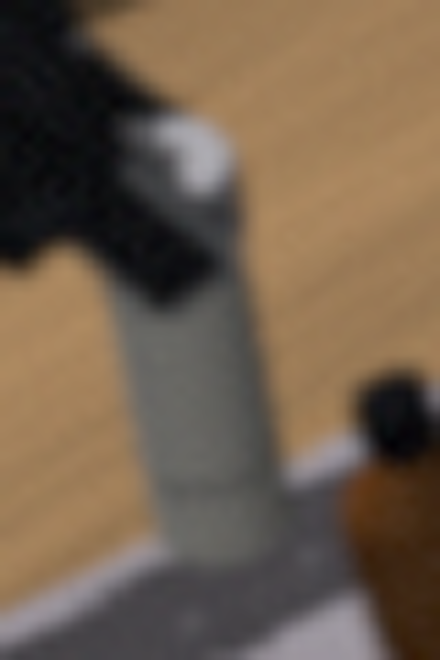

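View pics/t_p2.png

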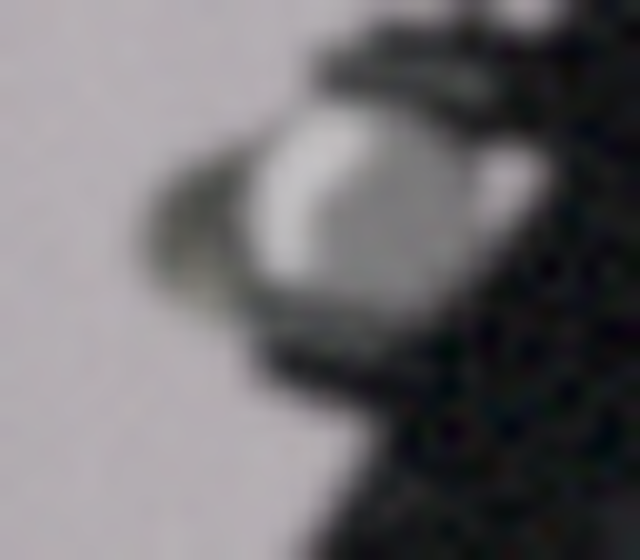

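Both views show the foot about 8 mm toward −y of plumb, a lean of about 5° (the container turned slightly about the jaw axis). I'll correct that about the tool's y axis and start lowering.

Run:
```python
from kin import *
np.set_printoptions(precision=4,suppress=True)
T,o=pose();q=o["joint_positions"];cr=np.load("cr.npy");cap=T[:3,:3]@cr+T[:3,3]
M=T[:3,:3]@R.from_rotvec([0,-.085,0]).as_matrix()
def at(c):
    G=np.eye(4);G[:3,:3]=M;G[:3,3]=np.array(c)-M@cr;return G
w=lin(T,at([.469,-.387,.17]),5);pr(w);q1,T1=sim(q,T,w)
print(T1[:3,:3].T@[0,0,-1])
```

```text
[[0.0123,-0.0001,-0.0057,0,-0.017,-0],
[0.0121,-0,-0.006,0,-0.017,-0],
[0.012,-0.0001,-0.0061,0,-0.017,0],
[0.012,-0.0001,-0.0064,0,-0.017,0],
[0.0118,-0,-0.0065,0,-0.017,0]]
[ 0.471 -0.381  0.207] [-0.659  0.4    0.108 -0.446 -1.438  0.391] e 0.0 v 0.05
[ 0.471 -0.381  0.193] [-0.669  0.417  0.102 -0.461 -1.428  0.412] e 0.0 v 0.06
[ 0.471 -0.381  0.18 ] [-0.679  0.434  0.096 -0.476 -1.418  0.434] e 0.0 v 0.06
[ 0.471 -0.381  0.166] [-0.688  0.453  0.091 -0.492 -1.409  0.455] e 0.0 v 0.06
[ 0.471 -0.381  0.153] [-0.698  0.472  0.087 -0.507 -1.401  0.477] e 0.0 v 0.06
[ 0.8623 -0.0004 -0.5064]
```

move_arm(plan=[[0.0123,0,-0.0057,0,-0.017,0],[0.0121,0,-0.006,0,-0.017,0],[0.012,0,-0.0061,0,-0.017,0],[0.012,0,-0.0064,0,-0.017,0],[0.0118,0,-0.0065,0,-0.017,0],[0,0,0,0,0,0],[0,0,0,0,0,0]])

```text
time: 28.45
ee_pos: [0.4711, -0.3817, 0.1538]
eef_rot: [0.714, -0.283, 0.409, 0.493]
force: [0.2, 0.3, -1.0]
opening: 0.353
```

Run:
```python
from kin import *
np.set_printoptions(precision=2,suppress=True)
s,t=snap("q")
T,o=pose();cr=np.load("cr.npy");cap=T[:3,:3]@cr+T[:3,3];foot=cap-[0,0,.095];print(o["time"],o["force"],cap*1000,T[:3,:3].T@[0,0,-1])
P=np.array([cap,foot]);a=proj(s,P);b=proj(t,P)
u,v=[int(x) for x in a.mean(0)];crop(s,u-25,v-30,50,60,10,"s_q.png");print("scene pred",(a-[u-25,v-30])*10+4.5)
u,v=[int(x) for x in b.mean(0)];crop(t,u-16,v-14,32,28,20,"t_q.png");print("top pred",(b-[u-16,v-14])*20+9.5)
# outline of vertical body edges in scene
for sgn in(-1,1):
    e=s["extrinsics"][0,:3]*[1,1,0];e/=np.linalg.norm(e)
    pp=np.array([cap-[0,0,.03],foot])+sgn*.014*e;print((proj(s,pp)-[int(a.mean(0)[0])-25,int(a.mean(0)[1])-30])*10+4.5)
```

```text
28.55 [ 0.13 -0.34 -1.63] [ 469.05 -387.47  171.81] [ 0.86  0.   -0.51]
scene pred [[211.66 161.51]
 [301.66 447.67]]
top pred [[427.5  285.5 ]
 [259.92 308.2 ]]
[[180.47 255.97]
 [243.31 447.92]]
[[302.09 255.41]
 [360.03 447.42]]
```

View pics/s_q.png

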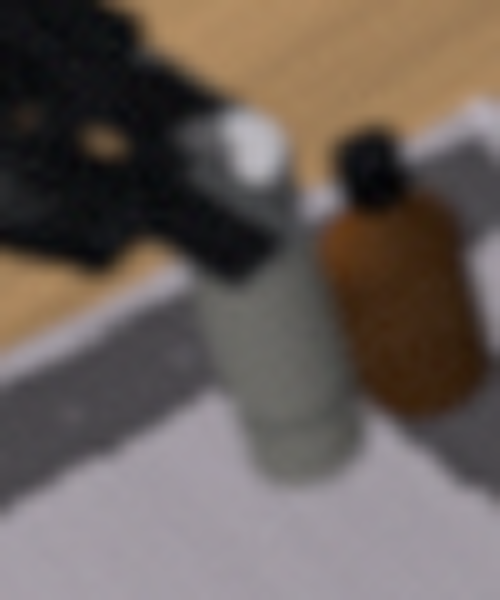

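View pics/t_q.png

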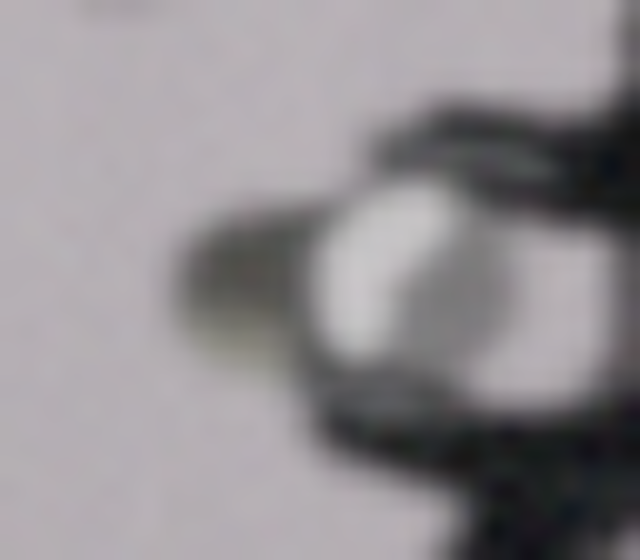

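After the correction the foot projects within about 3 mm of plumb (lean ≈ 2°). I'll trim a bit more and lower it.

move_arm(plan=[[0.0114,0,-0.007,0,-0.01,0],[0.0114,0,-0.007,0,-0.01,0],[0.0112,0,-0.007,0,-0.01,0],[0.0104,0,-0.0062,0,0,0],[0.0069,0,-0.0041,0,0,0],[0,0,0,0,0,0],[0,0,0,0,0,0]])

```text
time: 29.42
ee_pos: [0.4711, -0.3816, 0.0939]
eef_rot: [0.72, -0.275, 0.398, 0.497]
force: [-0.3, 0.6, -0.3]
opening: 0.352
```

Run:
```python
from kin import *
np.set_printoptions(precision=4,suppress=True)
T,o=pose();cr=np.load("cr.npy");cap=T[:3,:3]@cr+T[:3,3];print(o["time"],o["force"],cap,"foot",cap[2]-.095,T[:3,:3].T@[0,0,-1])
s,t=snap("r");C=cloud(t)
u,v=proj(t,cap)[0];print(u,v);print((C[int(v)-3:int(v)+4,int(u)-4:int(u)+5,2]*1000).astype(int))
a=proj(s,cap)[0];crop(s,int(a[0])-25,int(a[1])-20,50,60,10,"s_r.png")
```

```text
29.425 [-0.3276  0.6188 -0.2939] [ 0.4688 -0.3879  0.1112] foot 0.01620761556603538 [ 0.8474  0.0007 -0.531 ]
431.580075623767 241.63928801014214
[[ 111  113 1513  110  114  115  114  111  114]
 [ 109  110  110  112  108  109  111  113    3]
 [ 113  116  113  114  115  110  106  113  110]
 [ 115  114  116  110  119  104  117  113  116]
 [ 112  109  112  111  112  116  113  110  110]
 [1513  113  114  115  109  110  115  113  108]
 [ 111  109  113  114  108  112  108  114  111]]
```

View pics/s_r.png

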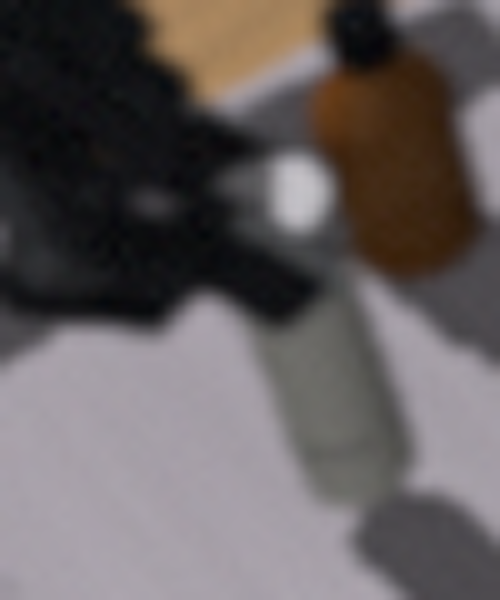

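The cap-top depth reads about 0.112 m, so the foot is about 14 mm above the floor. I'll creep down and watch the force.

move_arm(plan=[[0.0034,0,-0.0021,0,0,0],[0.0034,0,-0.0021,0,0,0],[0.0017,0,-0.0011,0,0,0],[0,0,0,0,0,0]])

```text
time: 30.02
ee_pos: [0.4708, -0.3813, 0.0832]
eef_rot: [0.72, -0.275, 0.398, 0.497]
force: [-1.1, -0.7, -1.0]
opening: 0.345
```

move_arm(plan=[[0.0008,0,-0.0005,0,0,0],[0.0008,0,-0.0005,0,0,0],[0,0,0,0,0,0]])

```text
time: 30.4
ee_pos: [0.4709, -0.3814, 0.0816]
eef_rot: [0.72, -0.275, 0.398, 0.497]
force: [-0.1, 0.0, -0.9]
opening: 0.35
```

move_arm(plan=[[0.0008,0,-0.0005,0,0,0],[0,0,0,0,0,0]])

```text
time: 30.65
ee_pos: [0.4709, -0.3814, 0.0806]
eef_rot: [0.72, -0.275, 0.398, 0.497]
force: [0.1, -0.3, 0.1]
opening: 0.35
```

move_arm(plan=[[0.0008,0,-0.0005,0,0,0],[0,0,0,0,0,0]])

```text
time: 30.9
ee_pos: [0.471, -0.3814, 0.0801]
eef_rot: [0.72, -0.275, 0.398, 0.497]
force: [-0.7, 0.5, 2.6]
opening: 0.348
```

move_arm(plan=[[0.0008,0,-0.0005,0,0,0],[0,0,0,0,0,0]])

```text
time: 31.15
ee_pos: [0.4712, -0.3814, 0.0799]
eef_rot: [0.72, -0.275, 0.398, 0.497]
force: [-0.8, 1.0, 8.0]
opening: 0.351
```

It's on the floor (8 N upward). I'll unload by half a millimetre and open the fingers moderately.

move_arm(plan=[[-0.0006,0,0.0004,0,0,0],[0,0,0,0,0,0]])

```text
time: 31.4
ee_pos: [0.4711, -0.3814, 0.08]
eef_rot: [0.72, -0.275, 0.398, 0.497]
force: [-0.2, 2.4, 6.7]
opening: 0.348
```

move_arm(plan=[[0,0,0,0,0,0],[0,0,0,0,0,0],[0,0,0,0,0,0],[0,0,0,0,0,0]], jaw=0.05)

```text
time: 31.9
ee_pos: [0.4709, -0.3814, 0.0793]
eef_rot: [0.72, -0.275, 0.398, 0.497]
force: [-0.3, -0.2, -0.7]
opening: 0.524
```

Run:
```python
from kin import *
np.set_printoptions(precision=4,suppress=True)
T,o=pose();print(o["time"],o["force"],T[:3,3],o["opening"]*85,T[:3,0])
s,t=snap("u");crop(t,370,170,110,120,5,"t_u.png");crop(s,110,200,140,120,5.5,"s_u.png")
```

```text
31.9 [-0.3359 -0.2433 -0.7241] [ 0.4709 -0.3814  0.0793] 44.57541859052776 [ 0.1883  0.4969 -0.8471]
```

View pics/t_u.png

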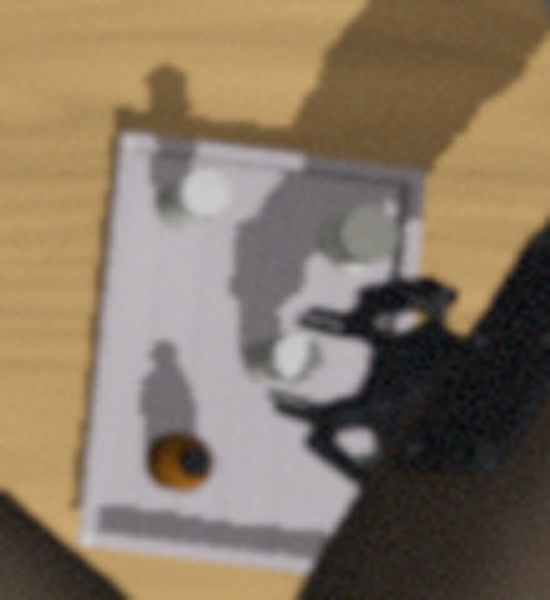

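View pics/s_u.png

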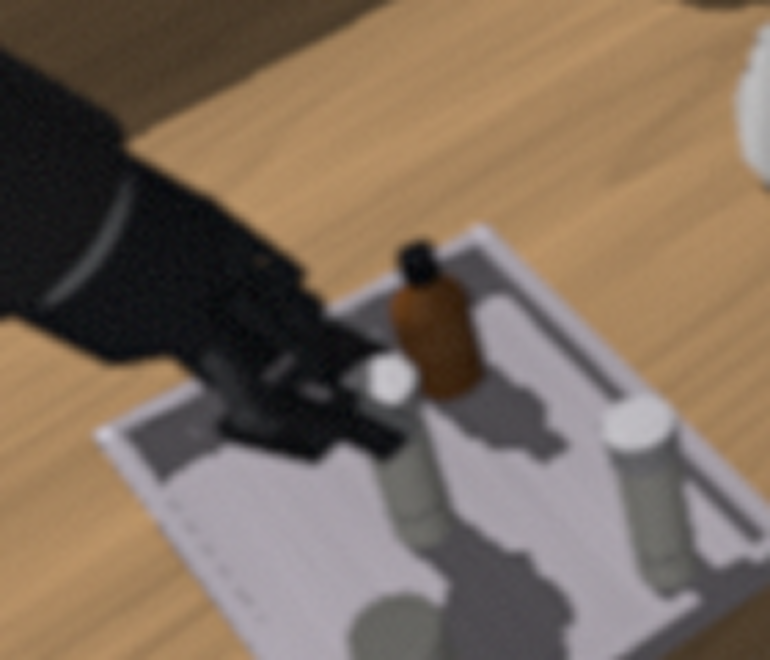

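The container stands in the tray at about (300,357) in the top crop, with the fingers open on either side. I'll withdraw straight back along the tool axis.

move_arm(plan=[[-0.006,0,0,0,0,0],[-0.015,0,0,0,0,0],[-0.025,0,0,0,0,0],[-0.035,0,0,0,0,0],[-0.04,0,0,0,0,0],[-0.04,0,0,0,0,0],[-0.03,0,0,0,0,0],[0,0,0,0,0,0],[0,0,0,0,0,0]])

```text
time: 33.12
ee_pos: [0.4347, -0.4762, 0.2414]
eef_rot: [0.72, -0.275, 0.398, 0.497]
force: [0.0, 0.6, -1.0]
opening: 0.525
```

Run:
```python
from kin import *
np.set_printoptions(precision=4,suppress=True)
T,o=pose();print(o["time"],o["force"],T[:3,3],o["joint_positions"])
s,t=snap("v");crop(t,250,110,230,190,3.4,"t_v.png");crop(s,120,130,260,200,3,"s_v.png")
```

```text
33.125 [ 0.0433  0.6264 -1.0146] [ 0.4347 -0.4762  0.2414] [-0.8422  0.5104  0.3449 -0.494  -1.6729  0.4953]
```

View pics/t_v.png

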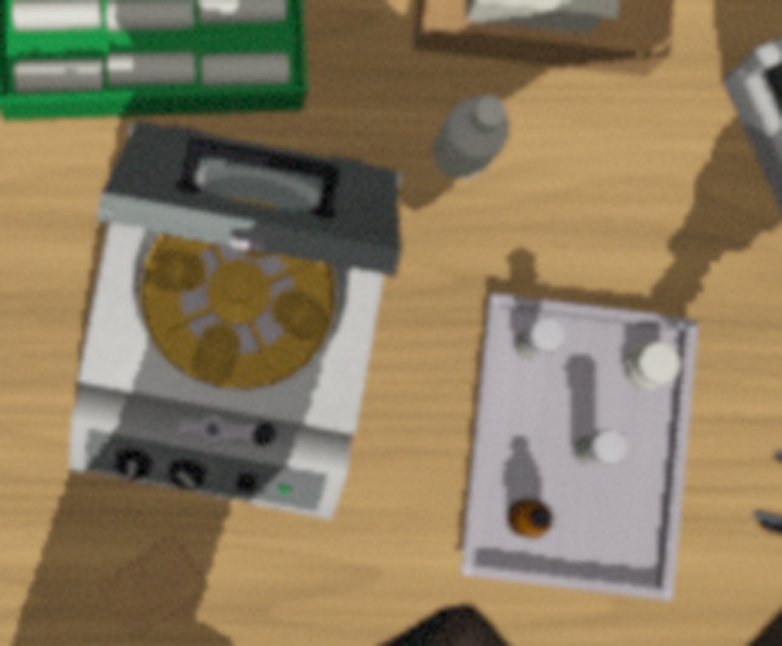

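View pics/s_v.png

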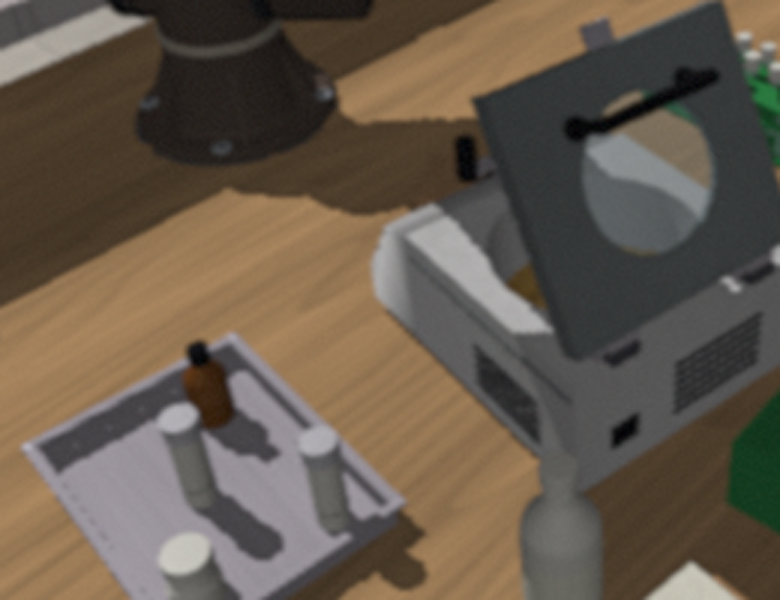

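The container stands upright next to the counterbalance, at (600,447) in the top crop. The lid is open and the catch is aside (stud at (263,433)). One numeric check before handing in.

Run:
```python
from kin import *
np.set_printoptions(precision=4,suppress=True)
t0=load("top0");t=load("top_v");s=load("scene_v");C=cloud(t)
p=lambda x,y:(250+x/3.4,110+y/3.4)
cap=onz(t,*p(611,447),.098);tray=np.array([.4748,-.3764])
print("cap",cap,"rel tray",(cap[:2]-tray)@XM[:2],(cap[:2]-tray)@YM[:2])
u,v=[int(round(x)) for x in p(611,447)];print("cap z",np.median(C[v-2:v+3,u-2:u+3,2]))
print("scene cap/foot tri",tri(s,(120+181/3,130+418/3),t,p(611,447)),proj(s,np.array([cap,cap-[0,0,.095]])),"seen cap",120+181/3,130+418/3,"foot",120+200/3,130+500/3)
st=onz(t,*p(264,432),.194);piv=np.array([.4805,-.0195]);a=np.degrees(np.arctan2(*(st[:2]-piv)[::-1]));print("catch",np.radians((a%360)-170))
d=cv2.absdiff(t0["image"],t["image"]).max(-1)
for n,q in(("bal",(546,334)),("pot",(658,363)),("drop",(537,516)),("wash",(489,112))):
    print(n,onz(t,*p(*q),{"bal":.098,"pot":.058,"drop":.088,"wash":.16}[n]))
C=cloud(s)
P=np.array([C[int(130+y/3),int(120+x/3)] for x,y in[(510,120),(530,180),(550,240),(575,300),(600,320),(560,260),(730,60),(740,180)]])
u_,d_,v_=np.linalg.svd(P-P.mean(0));n=v_[2]*np.sign(v_[2][2]);print("lid normal",n,"angle",np.arccos(n[2]))
```

```text
cap [ 0.4697 -0.3856  0.098 ] rel tray -0.0033884034866050387 -0.009967108696913776
cap z 0.09738274914034874
scene cap/foot tri (array([ 0.4715, -0.3836,  0.0959]), np.float64(0.006038483365564734)) [[177.6371 268.9283]
 [185.7928 295.0085]] seen cap 180.33333333333334 269.33333333333337 foot 186.66666666666669 296.66666666666663
catch 1.6282284942897438
bal [ 0.5734 -0.3267  0.098 ]
pot [ 0.5515 -0.4427  0.058 ]
drop [ 0.406  -0.3188  0.088 ]
wash [ 0.7667 -0.264   0.16  ]
lid normal [ 0.8507 -0.156   0.5019] angle 1.044971093352155
```

All checks agree, so I'm handing in.

Run:
```python
from cell import r
print(r.job_done(), r.get_obs()["time"])
```

```text
the job is handed in; nothing more can be done
the job is handed in; nothing more can be done
```

The job is done and handed in after about 33 s of the 72 s allowed; `r.job_done()` gave no verdict. I swung the catch to its stop, lifted the lid by its handle to its stop, and drew the sample out along its slanting pocket. I then stood it upright in the middle of the tray, let go and backed the arm away.

**Last checks, by camera just before handing in:**
- **Catch and lid:** the catch reads about 1.63 rad and the lid about 1.045 rad.
- **Sample:** it stands near the tray's centre (about −3 mm, −10 mm), and the cap top reads 97.4 mm against the expected 98 mm. The two views of it agree to about 3 mm in position, and their sight lines pass 6 mm apart.
- **Other bottles and pots:** the counterbalance, pot, dropper and wash bottle measured within about 4 mm of where they started. I did not measure the reagent bottle, but no move went near it.

**What went wrong on the way:**
- **First approach to the sample:** it stopped short because the arm's wrist ran out of range. I backed off and came in tilted from the right instead.
- **Grasp:** the cameras could not see the cap during the last 40 mm, so I closed on it by calculated position. The finger opening and later pictures confirmed the grip.
- **Lean in the grip:** over the tray the sample hung about 5° off upright. I corrected this before setting it down, and it touched the floor with about 8 N.

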